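# Lay out the stacked culture dishes on their stage plates

## Task

Take the two stacks of lidded culture dishes apart and set each dish on the stage plate whose white window has its own shape and size, so that all five lie flat and centred on their windows, the square dish and the chambered slide turned in line with theirs. Keep the dishes level, set them down without dropping them, and let go of them all.

Things in the scene. Friction and masses are not known exactly. Their poses are not given: they have to be found in the camera images.
- square_dish: Square lidded dish, white base and dark grey lid with a lighter grey panel on top (4 mm in from the edge), 68 x 68 mm over the lid (the base 3 mm less), 22 mm high, the top 12 mm being the lid; lid fixed on. It stands on the bench as the bottom of one of the two stacks. Origin: centre of its underside; x and y along its sides, z up. About 90 g.
- large_dish: Round lidded dish, white base and dark grey lid with a lighter grey panel on top (4 mm in from the edge), 66 mm in diameter over the lid (the base 3 mm less), 22 mm high, the top 12 mm being the lid; lid fixed on. It stands on the bench as the bottom of the other stack. Origin: centre of its underside; z up. About 85 g.
- medium_dish: Round lidded dish, white base and dark grey lid with a lighter grey panel on top (4 mm in from the edge), 48 mm in diameter over the lid (the base 3 mm less), 20 mm high, the top 12 mm being the lid; lid fixed on. It starts on top of the square or the large round dish, with the small dish on top of it. Origin: centre of its underside; z up. About 50 g.
- small_dish: Round lidded dish, white base and dark grey lid with a lighter grey panel on top (4 mm in from the edge), 32 mm in diameter over the lid (the base 3 mm less), 18 mm high, the top 12 mm being the lid; lid fixed on. It starts on top of the medium dish, as the top of the stack of three. Origin: centre of its underside; z up. About 25 g.
- chamber_slide: Chambered slide: a dark grey slide 76 x 26 mm and 4 mm thick, with a white closed chamber block 56 mm long and 26 mm wide on its middle, 20 mm high in all. It starts on top of the square or the large round dish, whichever does not carry the medium one. Origin: centre of its underside; x along its length, y across, z up. About 35 g.
- square_plate: Flat square dark steel stage plate fixed to the bench, 92 x 92 mm, 4 mm thick, with a flush white square window of 74 mm in its middle: the place of the square dish. Origin: centre of its underside, on the bench; x and y along its sides; its top is 4 mm above the origin.
- large_plate: Flat round dark steel stage plate fixed to the bench, 90 mm in diameter, 4 mm thick, with a flush white round window 72 mm across in its middle: the place of the large round dish. Origin: centre of its underside, on the bench; its top is 4 mm above that.
- medium_plate: Flat round dark steel stage plate fixed to the bench, 72 mm in diameter, 4 mm thick, with a flush white round window 54 mm across in its middle: the place of the medium round dish. Origin: centre of its underside, on the bench; its top is 4 mm above that.
- small_plate: Flat round dark steel stage plate fixed to the bench, 56 mm in diameter, 4 mm thick, with a flush white round window 38 mm across in its middle: the place of the small round dish. Origin: centre of its underside, on the bench; its top is 4 mm above that.
- slide_plate: Flat oblong dark steel stage plate fixed to the bench, 100 x 50 mm, 4 mm thick, with a flush white oblong window of 82 x 32 mm in its middle: the place of the chambered slide. Origin: centre of its underside, on the bench; x along its length; its top is 4 mm above the origin.
Not all that is in view belongs to the job. What is shaped like the large_dish but blue, brown or pink is not meant.

How it is judged:
By the outcome, as a careful person would: the job done as asked, in the order asked, and still so for the second after the job is handed in, with the robot touching nothing.
It also fails if it takes over 128 s, if anything falls off the work surface, if the arm or the gripper's body presses on something with over 40 N, if the wrist force passes 120 N, or if a joint passes its speed limit or range.

## Robot

A 7-joint arm with a two-finger parallel gripper is mounted at the origin on the work surface. World frame = base frame: x ahead of the robot, y to its left, z up, the work surface at z = 0. Lengths are in m, angles in rad, forces in N, time in s.
With the tool pointing down it reaches from about 0.425 to 0.925 m from the base axis. Payload 6.8 kg.
Tool frame: the origin (TCP) lies between the finger pads; the fingertips stand finger_overhang ahead of it and the grasp point (between the pads) lies 6 mm ahead of it (finger_overhang is the distance from the TCP to the fingertips, in m); z points along the fingers, y is the line along which they close (so a half turn about z gives the same grasp; the last joint's range is limited). The gripper opens to 85 mm and grips with 20 to 120 N. Pads are 22 mm wide; open, the fingers measure 114 mm over their backs; the gripper's body (76 mm by 85 mm) begins 54 mm behind the grasp point. The pads swing forward as they close: fully open they stand 13 mm farther back than shut.
Start: joints at [-1.262, 0.477, 0.022, 1.555, -0.011, 1.109, -0.083], TCP at [0.273, 0.617, 0.256] pointing down, gripper open.
Joint ranges: [-2.96, 2.96], [-0.34, 2.1], [-1.41, 1.46], [0.24, 2.44], [-1.37, 4.51], [0.17, 1.92], [-2.96, 2.96]. Speed limits (rad/s): [2.39, 2.39, 3.14, 3.14, 3.14, 3.14, 3.14].

## Interface

Orientations are given as a unit quaternion [w, x, y, z].
In Python, from station import * gives the robot as it stands.
- The arm moves only by the tool drive_tool, never from a script. Its argument "increments" is a list of rows, each an object of numbers: "claw": the finger opening in m, from 0 to 0.0854; "dx", "dy", "dz": the shift along the tool's x, y, z in m; "wx", "wy", "wz": the turn, a rotation vector about the tool's x, y, z in degrees. A call has 1 to 20 rows; each row shifts and turns the commanded pose from where the row before left it, along the tool's axes as they then stand; what a row does not reach is not made up. A row lasts 1/8 s, in which the tool goes at most 62.5 mm and 10.7 degrees, less where a joint would pass 70% of its speed; a pose out of reach is approached as far as the arm can. A call with a gripper value outside its range is refused whole. The fingers move at their own pace and stop on an object; "newtons" is the grip in N (left out, the last holds). Time passes only in rows, so rows that do not move let the fingers close. It gives the time, the measured TCP pose, the force, the opening and the grip force at its end, in the units of the state.
- get_obs(): the state, without advancing time (a new reading comes with each control period).
- read_camera(name): name is "side" or "top" or "wrist"; returns (picture, depth): 420x560x3 uint8, red, green, blue; 420x560 float32, m along the optical axis (not along the pixel's ray), 0 where there is no reading.
- calibration(name): a dict with "intrinsics" (3x3 intrinsics, pixels), "R" (3x3) and "t" (3): a world point X has camera coordinates R X + t; the wrist camera has in their place "mount" (4x4, takes a point from camera to tool coordinates, whose origin is the TCP and whose axes are the flange's). Camera axes: x right, y down, z forward; pixel columns grow to the right and rows downward; lengths in m; the calibration is good to about 2 mm. A picture is of the moment at which its call begins: read the wrist's pose just before it. calibration takes no time and is no camera call.
- hand_in(): hands the job in; it is judged then, once.
The state is a dict: "t": time; "q": joint angles; "joint_vel": joint speeds; "joint_torque": joint torques, N m; "eef_pos": TCP position; "tool_rot": TCP orientation; "contact_force": force on the tool from outside, world axes, zero at the start; "torque": the same for the moment, N m; "gripper_width": opening from 0.0 (shut) to 1.0 (fully open); "grasp_force": force on a finger pad.
Only numpy, scipy, OpenCV 4.12 (cv2) and the standard library are available. Lean on these libraries where they do the work, as an engineer would, in place of code of your own. Each camera call takes 0.05 s, during which the arm holds its last target. There are 200 camera calls.

## Working session

There is one attempt and no reset: what is moved stays moved. The work goes in short steps, Python scripts to look and compute and a tool call to move; the robot and the scene stay as the last step left them, time stands still between calls to the robot, and variables do not carry over. Pictures are saved under pics/ and viewed, at most 14 in all, crops included, and the job is handed in when it is done.

Besides the shell and the picture viewer there is one more tool, called after "Call:" in YAML: its name, and indented under it one key for each argument. drive_tool: Moves the arm, as the interface text tells. Its arguments: {"type":"object","properties":{"increments":{"type":"array","items":{"type":"object","properties":{"claw":{"type":"number"},"dx":{"type":"number"},"dy":{"type":"number"},"dz":{"type":"number"},"wx":{"type":"number"},"wy":{"type":"number"},"wz":{"type":"number"}}}},"newtons":{"type":"number"}},"required":["increments"]}

```bash
ls; mkdir -p pics; python3 - <<'E'
from station import *
import cv2, numpy as np
o=get_obs(); print(o)
for n in("top","side"):
    p,d=read_camera(n); cv2.imwrite(f"pics/{n}0.png",p[:,:,::-1]); np.save(f"pics/{n}0.npy",d)
    print(n,calibration(n))
print(calibration("wrist"))
E
```

```text
pics
{'t': 0.0, 'q': array([-1.26209269,  0.47781442,  0.02232803,  1.55647605, -0.01149627,
        1.1092894 , -0.08307877]), 'joint_vel': array([ 0.00062871, -0.00034849,  0.00111456,  0.00120608, -0.00132247,
       -0.00191794,  0.00039692]), 'joint_torque': array([-4.72390366e-05, -5.96447754e+01,  1.60719652e+00, -2.81209069e+01,
        1.22158119e-02,  9.30874347e-03,  1.46178877e-05]), 'eef_pos': array([0.27304714, 0.61669936, 0.25530546]), 'tool_rot': array([-1.24766834e-04,  2.06869745e-01,  9.78368052e-01, -9.21181527e-04]), 'contact_force': array([-0.40736722, -0.26972469,  0.76471466]), 'torque': array([-0.01773639, -0.00110085, -0.02131559]), 'grasp_force': 0.0, 'gripper_width': 0.9999292596130932}
top {'intrinsics': array([[535.99495733,   0.        , 282.38096437],
       [  0.        , 535.99495733, 212.83187791],
       [  0.        ,   0.        ,   1.        ]]), 'R': array([[-0.01098241, -0.99993307,  0.00363776],
       [-0.98189773,  0.01009623, -0.18914256],
       [ 0.18909318, -0.00564915, -0.9819429 ]]), 't': array([0.02769481, 0.65486976, 1.40552985])}
s
[... 198 characters left out ...]
, -0.49049526,  0.00473713],
       [-0.33088255, -0.59493195, -0.73251124],
       [ 0.36211156,  0.63676556, -0.68073846]]), 't': array([-0.56284284,  0.27351925,  0.67744533])}
{'intrinsics': array([[300.66685395,   0.        , 281.40763242],
       [  0.        , 300.66685395, 208.92191236],
       [  0.        ,   0.        ,   1.        ]]), 'mount': array([[ 4.65040729e-04, -9.62660402e-01, -2.70711533e-01,
         6.82657820e-02],
       [ 9.99999773e-01,  3.15659912e-04,  5.95347102e-04,
         8.49109705e-05],
       [-4.87664302e-04, -2.70711748e-01,  9.62660330e-01,
        -1.17593899e-01],
       [ 0.00000000e+00,  0.00000000e+00,  0.00000000e+00,
         1.00000000e+00]])}
```

View pics/top0.png

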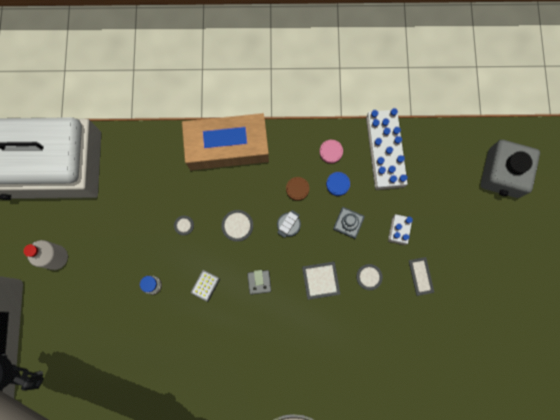

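View pics/side0.png

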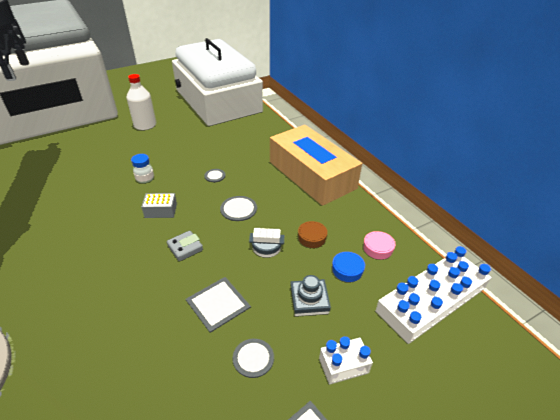

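```bash
cat > h.py <<'E'
from station import *
import cv2, numpy as np
from scipy.spatial.transform import Rotation as Rn
def cam(n,o=None):
    c=calibration(n);K=c["intrinsics"]
    if n!="wrist": R=c["R"];return K,R.T,-R.T@c["t"]
    w,x,y,z=o["tool_rot"];R=Rn.from_quat([x,y,z,w]).as_matrix();M=c["mount"]
    return K,R@M[:3,:3],R@M[:3,3]+o["eef_pos"]
def onz(c,uv,z):
    K,R,t=c;uv=np.atleast_2d(uv).astype(float)
    r=(R@np.linalg.inv(K)@np.c_[uv,np.ones(len(uv))].T).T
    return t+r*((z-t[2])/r[:,2])[:,None]
def blobs(img,c,z,thr=150,amin=60,chan=None):
    m=(img.min(2)>thr).astype(np.uint8)
    for k in cv2.findContours(m,cv2.RETR_EXTERNAL,cv2.CHAIN_APPROX_NONE)[0]:
        if cv2.contourArea(k)<amin: continue
        P=onz(c,k[:,0],z)[:,:2]*1000
        r=cv2.minAreaRect(P.astype(np.float32)); (cx,cy),R=cv2.minEnclosingCircle(P.astype(np.float32))
        px=k[:,0].mean(0)
        if max(r[1])<130: print("px",px.round(),"rect c",np.round(r[0],1),"size",np.round(r[1],1),"ang",round(r[2],1))
E
python3 - <<'E'
from h import *
i=cv2.imread("pics/top0.png");d=np.load("pics/top0.npy")
c=cam("top"); blobs(i,c,0.004,120)
K,R,t=c
for uv in [(184,226),(237,225),(289,225),(349,223),(321,280),(349,235),(300,225),(321,310)]:
    p=R@(np.linalg.inv(K)@[*uv,1]*d[uv[1],uv[0]])+t; print(uv,p.round(3))
cv2.imwrite("pics/crop.png",cv2.resize(i[195:305,250:390],None,fx=5.5,fy=5.4,interpolation=cv2.INTER_CUBIC))
E
```

```text
px [204. 285.] rect c [465.  239.4] size [48.9 69.8] ang 63.8
px [259. 281.] rect c [475.1  88.2] size [57.7 52.8] ang 6.4
px [369. 277.] rect c [ 483.2 -220.4] size [53.3 52.7] ang 89.4
px [321. 280.] rect c [475.  -84.1] size [76.7 76.9] ang 8.2
px [421. 276.] rect c [ 483.3 -364.6] size [84.2 34.3] ang 10.1
px [ 41. 253.] rect c [557.5 698.7] size [61.4 68.6] ang 72.2
px [183. 225.] rect c [635.6 301.2] size [37.8 36.9] ang 1.2
px [401. 230.] rect c [ 618.  -313.5] size [54.5 76.3] ang 76.7
px [237. 225.] rect c [631.3 150.9] size [72.  70.9] ang 0.0
px [289. 223.] rect c [638.4   3.3] size [54.  60.5] ang 89.4
px [342. 219.] rect c [ 645.3 -150.9] size [25.9 60.6] ang 70.0
px [331. 150.] rect c [ 851.6 -123.4] size [58.4 60. ] ang 44.9
(184, 226) [0.631 0.3   0.003]
(237, 225) [0.633 0.15  0.003]
(289, 225) [0.624 0.003 0.046]
(349, 223) [ 0.625 -0.161  0.064]
(321, 280) [ 0.475 -0.085  0.   ]
(349, 235) [ 0.599 -0.166  0.016]
(300, 225) [ 0.628 -0.029  0.019]
(321, 310) [ 0.393 -0.083  0.004]
```

View pics/crop.png

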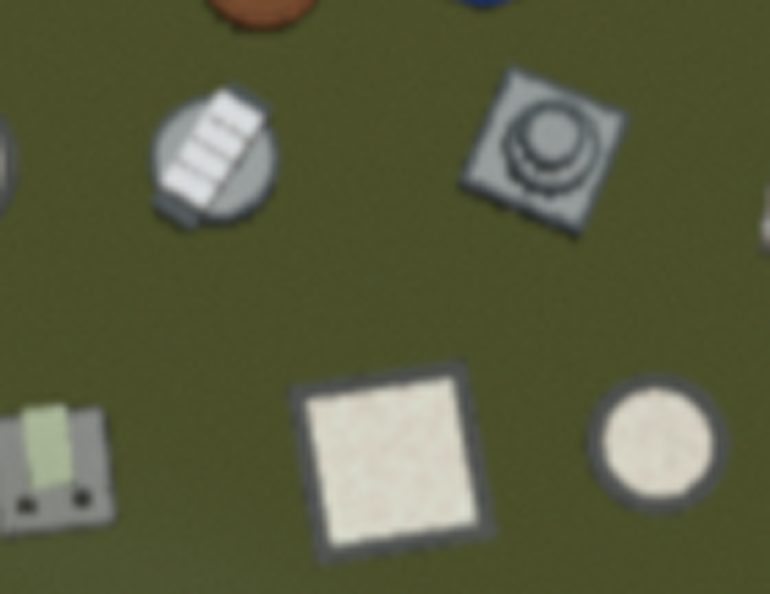

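```bash
cat >> h.py <<'E'
def head(o):
    w,x,y,z=o["tool_rot"];R=Rn.from_quat([x,y,z,w]).as_matrix();return np.degrees(np.arctan2(R[1,1],R[0,1])),R
import math
def plan(p,h=None,o=None,step=.05,start=None):
    """rows to TCP p, tool-y heading h deg (mod 180), straight line; start=(pos,heading)"""
    o=o or get_obs()
    p0,h0=start or (o["eef_pos"],head(o)[0])
    p=np.array(p);h=h0 if h is None else h
    dh=(h-h0+90)%180-90
    n=max(1,math.ceil(np.linalg.norm(p-p0)/step),math.ceil(abs(dh)/10))
    rows=[];q=p0.copy();a=h0
    for k in range(n):
        v=p0+(p-p0)*(k+1)/n-q; c,s=np.cos(np.radians(a)),np.sin(np.radians(a))
        # tool y=(c,s), x=(-s,c), z down
        r=dict(dx=round(v@[-s,c,0],4),dy=round(v@[c,s,0],4),dz=round(-v[2],4))
        w=round((h0+dh*(k+1)/n-a)*-1,1)
        if w: r["wz"]=w
        q=q+r["dx"]*np.array([-s,c,0])+r["dy"]*np.array([c,s,0])-[0,0,r["dz"]]; a-=w
        rows.append({k:float(x) for k,x in r.items() if x})
    i=0
    while i<len(rows):
        j=i
        while j<len(rows) and rows[j]==rows[i]: j+=1
        print(j-i,"x",str(rows[i]).replace("'",'"'));i=j
    print("end",q.round(4),round(a,2),n)
    return q,a
E
python3 - <<'E'
import station
from h import *
print([k for k in dir(station) if not k.startswith('__')], globals().get("finger_overhang"))
s=plan([.6,.225,.2]); plan([.62,.03,.2],None,start=s)
E
```

```text
['PlanningError', 'calibration', 'finger_overhang', 'get_obs', 'hand_in', 'read_camera'] 0.025
1 x {"dx": -0.0416, "dy": -0.0205, "dz": 0.005}
1 x {"dx": -0.0416, "dy": -0.0206, "dz": 0.0051}
1 x {"dx": -0.0416, "dy": -0.0205, "dz": 0.005}
1 x {"dx": -0.0416, "dy": -0.0205, "dz": 0.0051}
1 x {"dx": -0.0416, "dy": -0.0206, "dz": 0.005}
1 x {"dx": -0.0416, "dy": -0.0205, "dz": 0.005}
1 x {"dx": -0.0416, "dy": -0.0205, "dz": 0.0051}
1 x {"dx": -0.0415, "dy": -0.0206, "dz": 0.005}
1 x {"dx": -0.0416, "dy": -0.0205, "dz": 0.005}
1 x {"dx": -0.0416, "dy": -0.0205, "dz": 0.0051}
1 x {"dx": -0.0416, "dy": -0.0206, "dz": 0.005}
end [0.6   0.225 0.2  ] 66.12 11
1 x {"dx": -0.0243, "dy": -0.0425}
1 x {"dx": -0.0243, "dy": -0.0426}
1 x {"dx": -0.0243, "dy": -0.0425}
1 x {"dx": -0.0244, "dy": -0.0426}
end [0.62 0.03 0.2 ] 66.12 4
```

Call:
drive_tool:
  increments:
    - {"dx":-0.0416,"dy":-0.0205,"dz":0.005}
    - {"dx":-0.0416,"dy":-0.0205,"dz":0.005}
    - {"dx":-0.0416,"dy":-0.0205,"dz":0.005}
    - {"dx":-0.0416,"dy":-0.0205,"dz":0.005}
    - {"dx":-0.0416,"dy":-0.0205,"dz":0.005}
    - {"dx":-0.0416,"dy":-0.0205,"dz":0.005}
    - {"dx":-0.0416,"dy":-0.0205,"dz":0.005}
    - {"dx":-0.0416,"dy":-0.0205,"dz":0.005}
    - {"dx":-0.0416,"dy":-0.0205,"dz":0.005}
    - {"dx":-0.0416,"dy":-0.0205,"dz":0.005}
    - {"dx":-0.0416,"dy":-0.0205,"dz":0.005}
    - {}
    - {}

```text
schema error: expected keys claw, dx, dy, dz, wx, wy, wz
```

```bash
cat >> h.py <<'E'
def shot(name):
    o=get_obs();p,d=read_camera("wrist");p=p[:,:,::-1].copy()
    cv2.imwrite(f"pics/{name}.png",p);np.save(f"pics/{name}.npy",d);np.save(f"pics/{name}_o.npy",o,allow_pickle=True)
    print("tcp",o["eef_pos"].round(4),"head",round(head(o)[0],2));return p,d,cam("wrist",o)
E
python3 - <<'E'
from h import *
p,d,c=shot("w1"); blobs(p,c,.004,120)
E
```

```text
tcp [0.2731 0.6168 0.2554] head 66.12
px [ 80. 411.] rect c [478.3 179.8] size [ 9.7 36.6] ang 62.0
px [440. 406.] rect c [697.  698.2] size [11.8 53.8] ang 67.5
px [ 97. 406.] rect c [482.3 210.5] size [40.5 54.1] ang 65.0
px [371.  10.] rect c [140.2 781.6] size [22.2 24.5] ang 86.4
```

View pics/w1.png

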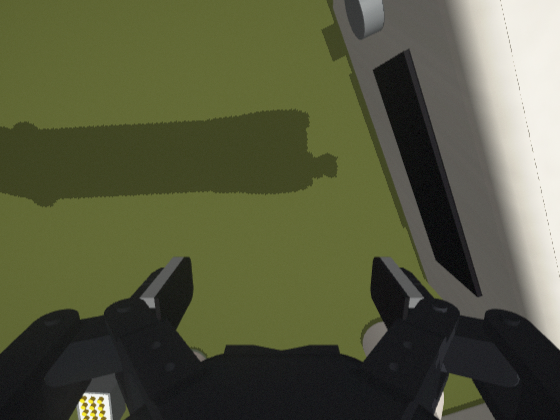

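```bash
sed -i 's/rows.append({k:float(x) for k,x in r.items() if x})/rows.append({k:round(float(r.get(k,0)),4)+0. for k in ("dx","dy","dz","wx","wy","wz")}|dict(claw=CLAW))/; s/^def plan/CLAW=0.085\ndef plan/' h.py
python3 - <<'E'
from h import *
s=plan([.69,.2,.22]); plan([.69,-.1,.22],None,start=s)
E
```

```text
1 x {"dx": -0.0458, "dy": -0.0177, "dz": 0.003, "wx": 0.0, "wy": 0.0, "wz": 0.0, "claw": 0.085}
1 x {"dx": -0.0459, "dy": -0.0177, "dz": 0.0029, "wx": 0.0, "wy": 0.0, "wz": 0.0, "claw": 0.085}
1 x {"dx": -0.0458, "dy": -0.0177, "dz": 0.003, "wx": 0.0, "wy": 0.0, "wz": 0.0, "claw": 0.085}
1 x {"dx": -0.0458, "dy": -0.0177, "dz": 0.0029, "wx": 0.0, "wy": 0.0, "wz": 0.0, "claw": 0.085}
1 x {"dx": -0.0458, "dy": -0.0177, "dz": 0.003, "wx": 0.0, "wy": 0.0, "wz": 0.0, "claw": 0.085}
1 x {"dx": -0.0459, "dy": -0.0177, "dz": 0.003, "wx": 0.0, "wy": 0.0, "wz": 0.0, "claw": 0.085}
1 x {"dx": -0.0458, "dy": -0.0177, "dz": 0.0029, "wx": 0.0, "wy": 0.0, "wz": 0.0, "claw": 0.085}
1 x {"dx": -0.0458, "dy": -0.0177, "dz": 0.003, "wx": 0.0, "wy": 0.0, "wz": 0.0, "claw": 0.085}
1 x {"dx": -0.0459, "dy": -0.0177, "dz": 0.003, "wx": 0.0, "wy": 0.0, "wz": 0.0, "claw": 0.085}
1 x {"dx": -0.0458, "dy": -0.0177, "dz": 0.0029, "wx": 0.0, "wy": 0.0, "wz": 0.0, "claw": 0.085}
1 x {"dx": -0.0458, "dy": -0.0177, "dz": 0.003, "wx": 0.0, "wy": 0.0, "wz": 0.0, "claw": 0.085}
1 x {"dx": -0.0458, "dy": -0.0177, "dz": 0.0029, "wx": 0.0, "wy": 0.0, "wz": 0.0, "claw": 0.085}
end [0.69 0.2  0.22] 66.12 12
1 x {"dx": -0.0202, "dy": -0.0457, "dz": 0.0, "wx": 0.0, "wy": 0.0, "wz": 0.0, "claw": 0.085}
1 x {"dx": -0.0203, "dy": -0.0457, "dz": 0.0, "wx": 0.0, "wy": 0.0, "wz": 0.0, "claw": 0.085}
1 x {"dx": -0.0202, "dy": -0.0457, "dz": 0.0, "wx": 0.0, "wy": 0.0, "wz": 0.0, "claw": 0.085}
1 x {"dx": -0.0203, "dy": -0.0458, "dz": 0.0, "wx": 0.0, "wy": 0.0, "wz": 0.0, "claw": 0.085}
1 x {"dx": -0.0202, "dy": -0.0457, "dz": 0.0, "wx": 0.0, "wy": 0.0, "wz": 0.0, "claw": 0.085}
1 x {"dx": -0.0203, "dy": -0.0457, "dz": 0.0, "wx": 0.0, "wy": 0.0, "wz": 0.0, "claw": 0.085}
end [ 0.69 -0.1   0.22] 66.12 6
```

Call:
drive_tool:
  increments:
    - {"dx":-0.0458,"dy":-0.0177,"dz":0.003}
    - {"dx":-0.0458,"dy":-0.0177,"dz":0.003}
    - {"dx":-0.0458,"dy":-0.0177,"dz":0.003}
    - {"dx":-0.0458,"dy":-0.0177,"dz":0.003}
    - {"dx":-0.0458,"dy":-0.0177,"dz":0.003}
    - {"dx":-0.0458,"dy":-0.0177,"dz":0.003}
    - {"dx":-0.0458,"dy":-0.0177,"dz":0.003}
    - {"dx":-0.0458,"dy":-0.0177,"dz":0.003}
    - {"dx":-0.0458,"dy":-0.0177,"dz":0.003}
    - {"dx":-0.0458,"dy":-0.0177,"dz":0.003}
    - {"dx":-0.0458,"dy":-0.0177,"dz":0.003}
    - {"dx":-0.0458,"dy":-0.0177,"dz":0.003}
    - {"dz":0}
    - {"dz":0}

```text
schema error: expected keys claw, dx, dy, dz, wx, wy, wz
```

Call:
drive_tool:
  increments:
    - {"dx":-0.046,"dy":-0.018,"dz":0.003,"wx":0,"wy":0,"wz":0,"claw":0.085}
    - {"dx":-0.046,"dy":-0.018,"dz":0.003,"wx":0,"wy":0,"wz":0,"claw":0.085}
    - {"dx":-0.046,"dy":-0.018,"dz":0.003,"wx":0,"wy":0,"wz":0,"claw":0.085}
    - {"dx":-0.046,"dy":-0.018,"dz":0.003,"wx":0,"wy":0,"wz":0,"claw":0.085}
    - {"dx":-0.046,"dy":-0.018,"dz":0.003,"wx":0,"wy":0,"wz":0,"claw":0.085}
    - {"dx":-0.046,"dy":-0.018,"dz":0.003,"wx":0,"wy":0,"wz":0,"claw":0.085}
    - {"dx":-0.046,"dy":-0.018,"dz":0.003,"wx":0,"wy":0,"wz":0,"claw":0.085}
    - {"dx":-0.046,"dy":-0.018,"dz":0.003,"wx":0,"wy":0,"wz":0,"claw":0.085}
    - {"dx":-0.046,"dy":-0.018,"dz":0.003,"wx":0,"wy":0,"wz":0,"claw":0.085}
    - {"dx":-0.046,"dy":-0.018,"dz":0.003,"wx":0,"wy":0,"wz":0,"claw":0.085}
    - {"dx":-0.046,"dy":-0.018,"dz":0.003,"wx":0,"wy":0,"wz":0,"claw":0.085}
    - {"dx":-0.046,"dy":-0.018,"dz":0.003,"wx":0,"wy":0,"wz":0,"claw":0.085}
    - {"dx":0,"dy":0,"dz":0,"wx":0,"wy":0,"wz":0,"claw":0.085}
    - {"dx":0,"dy":0,"dz":0,"wx":0,"wy":0,"wz":0,"claw":0.085}

```text
t: 1.9
eef_pos: [0.6901, 0.1967, 0.2197]
tool_rot: [-0.001, 0.207, 0.978, 0.0]
contact_force: [-0.5, 0.7, 0.1]
gripper_width: 0.994
grasp_force: 0.0
```

```bash
python3 - <<'E'
from h import *
p,d,c=shot("w2"); blobs(p,c,.004,120); print(get_obs()["t"])
s=plan([.69,-.1,.2])
E
```

```text
tcp [0.6901 0.1967 0.2197] head 66.12
px [107. 395.] rect c [ 859.3 -148.7] size [53.4 67.4] ang 75.8
px [413. 301.] rect c [892.7 291.1] size [16.6 14.3] ang 66.1
px [149. 301.] rect c [756.8 -16.1] size [16.4 14.3] ang 66.1
px [540. 310.] rect c [972.2 430.8] size [56.5 31.8] ang 90.0
px [420. 279.] rect c [865.8 305.2] size [31.6  7.4] ang 6.1
px [  2. 281.] rect c [ 658.2 -161.9] size [10.9 52.2] ang 52.0
px [ 18. 264.] rect c [ 650.4 -134.8] size [10.  66.8] ang 68.8
px [118. 217.] rect c [647.2  11.1] size [13.9 52.7] ang 57.6
px [ 93. 217.] rect c [635.1 -19.2] size [43.4 70.2] ang 57.5
px [219. 161.] rect c [636.8 145.2] size [79.4 80.3] ang 64.8
px [  2. 122.] rect c [506.3 -44.9] size [ 8.3 17.9] ang 52.0
px [353. 101.] rect c [637.3 302.3] size [54.5 54.6] ang 68.5
px [88. 37.] rect c [469.1  81.9] size [62.6 56.9] ang 6.2
1.95
1 x {"dx": -0.0201, "dy": -0.0454, "dz": 0.0033, "wx": 0.0, "wy": 0.0, "wz": 0.0, "claw": 0.085}
1 x {"dx": -0.02, "dy": -0.0454, "dz": 0.0033, "wx": 0.0, "wy": 0.0, "wz": 0.0, "claw": 0.085}
1 x {"dx": -0.0201, "dy": -0.0453, "dz": 0.0034, "wx": 0.0, "wy": 0.0, "wz": 0.0, "claw": 0.085}
1 x {"dx": -0.02, "dy": -0.0454, "dz": 0.0033, "wx": 0.0, "wy": 0.0, "wz": 0.0, "claw": 0.085}
2 x {"dx": -0.0201, "dy": -0.0454, "dz": 0.0033, "wx": 0.0, "wy": 0.0, "wz": 0.0, "claw": 0.085}
end [ 0.69 -0.1   0.2 ] 66.21 6
```

Call:
drive_tool:
  increments:
    - {"dx":-0.02,"dy":-0.045,"dz":0.003,"wx":0,"wy":0,"wz":0,"claw":0.085}
    - {"dx":-0.02,"dy":-0.045,"dz":0.003,"wx":0,"wy":0,"wz":0,"claw":0.085}
    - {"dx":-0.02,"dy":-0.045,"dz":0.003,"wx":0,"wy":0,"wz":0,"claw":0.085}
    - {"dx":-0.02,"dy":-0.045,"dz":0.003,"wx":0,"wy":0,"wz":0,"claw":0.085}
    - {"dx":-0.02,"dy":-0.045,"dz":0.003,"wx":0,"wy":0,"wz":0,"claw":0.085}
    - {"dx":-0.02,"dy":-0.045,"dz":0.003,"wx":0,"wy":0,"wz":0,"claw":0.085}
    - {"dx":0,"dy":0,"dz":0,"wx":0,"wy":0,"wz":0,"claw":0.085}
    - {"dx":0,"dy":0,"dz":0,"wx":0,"wy":0,"wz":0,"claw":0.085}

```text
t: 2.95
eef_pos: [0.691, -0.0969, 0.2024]
tool_rot: [-0.0, 0.206, 0.979, 0.001]
contact_force: [-0.4, 0.4, -0.4]
gripper_width: 0.999
grasp_force: 0.0
```

```bash
python3 - <<'E'
from h import *
o=np.load("pics/w2_o.npy",allow_pickle=True).item();p=cv2.imread("pics/w2.png")
for y,x in((161,219),(101,353)): print(p[y,x],p[y,x-30:x+30:2].min(1))
blobs(p,cam("wrist",o),.004,185)
p,d,c=shot("w3"); print("w3");blobs(p,c,.042,185)
cv2.imwrite("pics/w3b.png",cv2.resize(p[60:330,60:500],(800,491),interpolation=cv2.INTER_CUBIC))
E
```

```text
[189 200 205] [131 252 252 251 250 251 252 252 252 253 253 253 192 195 183 189 194 200
 198 191 190 193 193 200 198 201 195 195 201 202]
[254 255 255] [ 75  74 140 136 138 139 180 253 252 253 253 253 253 253 254 254 253 253
 252 253 253 252 253 253 236 139 135 131 127  74]
px [106. 395.] rect c [ 860.1 -148.9] size [50.8 61.8] ang 75.3
px [  2. 281.] rect c [ 655.4 -166.4] size [10.9 46.6] ang 65.5
px [118. 217.] rect c [647.   11.2] size [13.8 48. ] ang 57.6
px [ 90. 219.] rect c [634.8 -23.9] size [33.1 64.4] ang 57.1
px [222. 159.] rect c [635.7 150.1] size [71.5 69.9] ang 66.1
px [  2. 122.] rect c [505.9 -45.3] size [ 7.2 15.8] ang 52.0
px [353. 102.] rect c [637.4 302.5] size [37.7 38.4] ang 56.8
px [94. 43.] rect c [478.6  83.3] size [41.7 37.6] ang 6.0
tcp [ 0.691  -0.0969  0.2024] head 66.24
w3
px [197. 338.] rect c [ 795.3 -246.8] size [59.5 18.4] ang 3.0
px [ 54. 208.] rect c [ 615.3 -302.1] size [46.8 70.7] ang 76.6
px [337.  93.] rect c [623.2 -16. ] size [15.5 45.5] ang 56.8
px [365.  94.] rect c [636.7   8.8] size [33.  56.4] ang 56.7
px [76. 46.] rect c [ 502.4 -200.5] size [46.9 46.6] ang 17.9
px [499.  33.] rect c [637.8 122.9] size [62.7 54.9] ang 66.3
px [178.  12.] rect c [ 514.8 -109.5] size [21.7  4.6] ang 6.8
```

View pics/w3b.png

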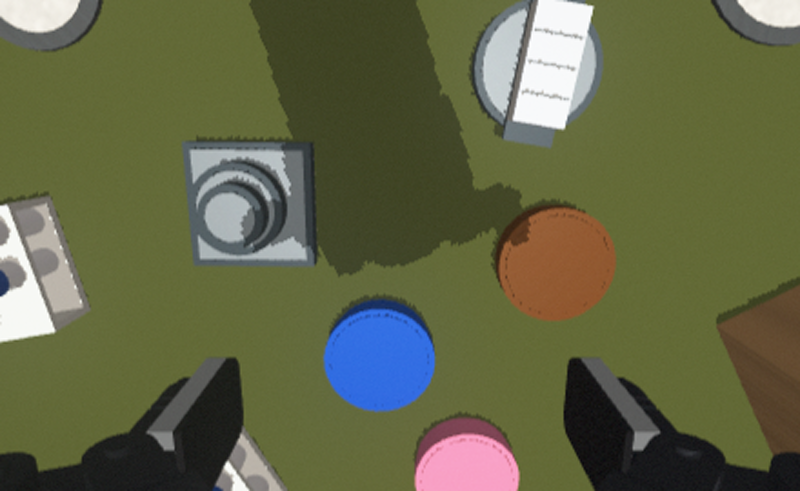

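```bash
cat >> h.py <<'E'
def tops(d,c,zlo,zhi,lo,hi):
    K,R,t=c;v,u=np.mgrid[:420,:560]
    P=(np.stack([u,v,np.ones_like(u)],-1)*d[...,None])@np.linalg.inv(K).T@R.T+t
    m=(P[...,2]>zlo)&(P[...,2]<zhi)&(P[...,:2]>lo).all(-1)&(P[...,:2]<hi).all(-1)&(d>0)
    q=P[m]
    if len(q)<20: print("few");return
    xy=(q[:,:2]*1000).astype(np.float32);r=cv2.minAreaRect(xy);cc,rad=cv2.minEnclosingCircle(xy)
    print(f"z {zlo}-{zhi} med {np.median(q[:,2]):.4f} n {len(q)} rect",np.round(r[0],1),np.round(r[1],1),round(r[2],1),"circ",np.round(cc,1),round(2*rad,1),"mean",xy.mean(0).round(1))
E
python3 - <<'E'
from h import *
d=np.load("pics/w3.npy");c=cam("wrist",np.load("pics/w3_o.npy",allow_pickle=True).item())
print("slide");L=([.57,-.07],[.71,.08])
tops(d,c,.038,.046,*L);tops(d,c,.018,.0245,*L)
print("sq");L=([.57,-.23],[.69,-.09])
tops(d,c,.056,.065,*L);tops(d,c,.038,.046,*L);tops(d,c,.019,.025,*L)
E
```

```text
slide
z 0.038-0.046 med 0.0419 n 2111 rect [634.6   6.2] [27.  56.1] 56.7 circ [634.6   6.1] 61.7 mean [633.8   6.2]
z 0.018-0.0245 med 0.0222 n 1998 rect [655.6   1.5] [ 66.  119.3] 81.2 circ [653.5 -12.5] 125.0 mean [636.9  -2.2]
sq
z 0.056-0.065 med 0.0601 n 1079 rect [ 636.9 -163.5] [31.7 31.7] 79.2 circ [ 637.  -163.7] 32.8 mean [ 636.8 -163. ]
z 0.038-0.046 med 0.0420 n 943 rect [ 635.5 -165.5] [47.9 47.3] 66.4 circ [ 635.4 -165.8] 48.6 mean [ 632.1 -161. ]
z 0.019-0.025 med 0.0221 n 2477 rect [ 637.  -164.3] [68.4 68. ] 65.8 circ [ 636.6 -164.1] 95.2 mean [ 637.  -157.2]
```

```bash
python3 - <<'E'
from h import *
o=np.load("pics/w3_o.npy",allow_pickle=True).item()
d=np.load("pics/w3.npy");c=cam("wrist",o);K,R,t=c
_,Rt=head(o)
v,u=np.mgrid[:420,:560]
P=((np.stack([u,v,np.ones_like(u)],-1)*d[...,None])@np.linalg.inv(K).T@R.T+t-o["eef_pos"])@Rt
m=(d>0)&(P[...,2]<.05)&(v>240)
q=P[m];print(len(q),q[:,2].max()); 
for s in(-1,1):
    k=q[np.sign(q[:,1])==s]; e=k[k[:,2]>k[:,2].max()-.002];print(e.min(0).round(4),e.max(0).round(4))
    for z in(-.03,-.02,-.01,0,.005,.01): 
        w=k[abs(k[:,2]-z)<.002]
        if len(w): print(z,w.min(0).round(3),w.max(0).round(3))
E
```

```text
52952 0.012983205262082636
[-0.0101 -0.0427  0.0104] [ 0.009  -0.0419  0.0124]
-0.03 [ 0.006 -0.065 -0.032] [ 0.014 -0.043 -0.028]
-0.02 [-0.004 -0.055 -0.022] [ 0.011 -0.042 -0.018]
-0.01 [-0.011 -0.056 -0.012] [ 0.011 -0.042 -0.008]
0 [-0.011 -0.056 -0.002] [ 0.011 -0.042  0.002]
0.005 [-0.011 -0.055  0.003] [ 0.011 -0.042  0.007]
0.01 [-0.011 -0.048  0.008] [ 0.011 -0.042  0.012]
[-0.0091  0.0426  0.011 ] [0.0066 0.0431 0.013 ]
-0.03 [ 0.006  0.044 -0.032] [ 0.014  0.066 -0.028]
-0.02 [-0.004  0.042 -0.022] [ 0.011  0.056 -0.018]
-0.01 [-0.012  0.042 -0.012] [ 0.012  0.056 -0.008]
0 [-0.011  0.042 -0.002] [0.012 0.057 0.002]
0.005 [-0.011  0.042  0.003] [0.011 0.055 0.007]
0.01 [-0.011  0.042  0.008] [0.011 0.047 0.012]
```

```bash
python3 - <<'E'
from h import *
s=plan([.565,-.26,.24])
s=plan([.6346,.0062,.13],56.7,start=s)
E
```

```text
1 x {"dx": 0.0099, "dy": -0.0402, "dz": -0.0075, "wx": 0.0, "wy": 0.0, "wz": 0.0, "claw": 0.085}
1 x {"dx": 0.01, "dy": -0.0401, "dz": -0.0076, "wx": 0.0, "wy": 0.0, "wz": 0.0, "claw": 0.085}
1 x {"dx": 0.0099, "dy": -0.0402, "dz": -0.0075, "wx": 0.0, "wy": 0.0, "wz": 0.0, "claw": 0.085}
1 x {"dx": 0.01, "dy": -0.0402, "dz": -0.0075, "wx": 0.0, "wy": 0.0, "wz": 0.0, "claw": 0.085}
1 x {"dx": 0.0099, "dy": -0.0401, "dz": -0.0075, "wx": 0.0, "wy": 0.0, "wz": 0.0, "claw": 0.085}
end [ 0.565 -0.26   0.24 ] 66.32 5
1 x {"dx": 0.0072, "dy": 0.0453, "dz": 0.0183, "wx": 0.0, "wy": 0.0, "wz": 1.6, "claw": 0.085}
1 x {"dx": 0.0085, "dy": 0.0451, "dz": 0.0184, "wx": 0.0, "wy": 0.0, "wz": 1.6, "claw": 0.085}
1 x {"dx": 0.0097, "dy": 0.0448, "dz": 0.0183, "wx": 0.0, "wy": 0.0, "wz": 1.6, "claw": 0.085}
1 x {"dx": 0.0109, "dy": 0.0445, "dz": 0.0183, "wx": 0.0, "wy": 0.0, "wz": 1.6, "claw": 0.085}
1 x {"dx": 0.0123, "dy": 0.0442, "dz": 0.0183, "wx": 0.0, "wy": 0.0, "wz": 1.6, "claw": 0.085}
1 x {"dx": 0.0134, "dy": 0.0438, "dz": 0.0184, "wx": 0.0, "wy": 0.0, "wz": 1.6, "claw": 0.085}
end [0.6346 0.0062 0.13  ] 56.72 6
```

Call:
drive_tool:
  increments:
    - {"dx":0.01,"dy":-0.04,"dz":-0.0075,"wx":0,"wy":0,"wz":0,"claw":0.085}
    - {"dx":0.01,"dy":-0.04,"dz":-0.0075,"wx":0,"wy":0,"wz":0,"claw":0.085}
    - {"dx":0.01,"dy":-0.04,"dz":-0.0075,"wx":0,"wy":0,"wz":0,"claw":0.085}
    - {"dx":0.01,"dy":-0.04,"dz":-0.0075,"wx":0,"wy":0,"wz":0,"claw":0.085}
    - {"dx":0.01,"dy":-0.04,"dz":-0.0075,"wx":0,"wy":0,"wz":0,"claw":0.085}
    - {"dx":0,"dy":0,"dz":0,"wx":0,"wy":0,"wz":0,"claw":0.085}
    - {"dx":0,"dy":0,"dz":0,"wx":0,"wy":0,"wz":0,"claw":0.085}

```text
t: 3.88
eef_pos: [0.5654, -0.2594, 0.2399]
tool_rot: [0.0, 0.205, 0.979, 0.001]
contact_force: [-0.4, 0.5, -0.3]
gripper_width: 0.995
grasp_force: 0.0
```

```bash
sed -i 's/^        rows.append.*/        rows.append([r.get(k,0) for k in ("dx","dy","dz","wz")])/; s/print(j-i,"x".*;i=j/print(j-i,"x",*rows[i],end=" | ");i=j/' h.py; python3 - <<'E'
from h import *
p,d,c=shot("w4"); blobs(p,c,.004,200)
L=([.38,-.45],[.58,-.3]);tops(d,c,.002,.008,*L);L=([.38,-.3],[.58,-.15]);tops(d,c,.002,.008,*L);L=([.38,-.155],[.58,-.02]);tops(d,c,.002,.008,*L)
s=plan([.6346,.0062,.13],56.7)
E
```

```text
tcp [ 0.5654 -0.2594  0.2399] head 66.3
px [329. 334.] rect c [ 801.7 -291. ] size [79.6 92.3] ang 4.5
px [259. 240.] rect c [ 626.3 -313.4] size [54.4 79.2] ang 76.8
px [542. 150.] rect c [650.7  34.7] size [29.1 62.7] ang 56.7
px [171. 156.] rect c [ 485.7 -363.3] size [81.7 31.9] ang 9.7
px [400.  42.] rect c [477.2 -82.9] size [73.8 73.7] ang 8.2
z 0.002-0.008 med 0.0038 n 3794 rect [ 483.  -375.6] [196.9 145.5] 1.6 circ [ 486.  -358.1] 219.9 mean [ 483.8 -362.4]
z 0.002-0.008 med 0.0040 n 3495 rect [ 480.4 -225.1] [148.9 198.4] 89.9 circ [ 485.9 -233.9] 228.9 mean [ 483.6 -218. ]
z 0.002-0.008 med 0.0041 n 7735 rect [492.8 -87. ] [176.6 128.4] 1.4 circ [493.  -92.3] 212.4 mean [479.2 -84.8]
1 x 0.0072 0.0451 0.0183 1.6 | 1 x 0.0085 0.0449 0.0183 1.6 | 1 x 0.0097 0.0447 0.0182 1.6 | 1 x 0.0109 0.0443 0.0183 1.6 | 1 x 0.0122 0.0441 0.0183 1.6 | 1 x 0.0134 0.0436 0.0183 1.6 | end [0.6346 0.0061 0.13  ] 56.74 6
```

View pics/w4.png

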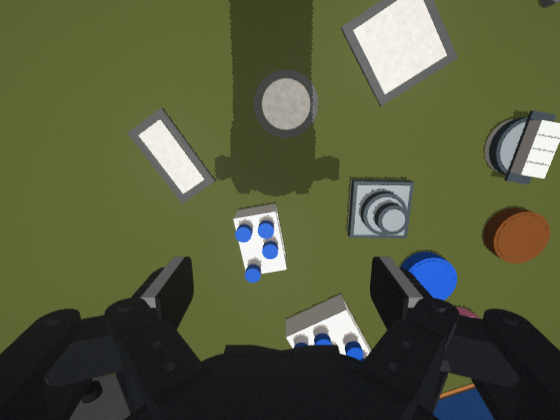

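Call:
drive_tool:
  increments:
    - {"dx":0.007,"dy":0.045,"dz":0.018,"wx":0,"wy":0,"wz":1.6,"claw":0.085}
    - {"dx":0.0085,"dy":0.045,"dz":0.018,"wx":0,"wy":0,"wz":1.6,"claw":0.085}
    - {"dx":0.01,"dy":0.0447,"dz":0.018,"wx":0,"wy":0,"wz":1.6,"claw":0.085}
    - {"dx":0.011,"dy":0.0443,"dz":0.018,"wx":0,"wy":0,"wz":1.6,"claw":0.085}
    - {"dx":0.012,"dy":0.044,"dz":0.018,"wx":0,"wy":0,"wz":1.6,"claw":0.085}
    - {"dx":0.0134,"dy":0.0436,"dz":0.018,"wx":0,"wy":0,"wz":1.6,"claw":0.085}
    - {"dx":0,"dy":0,"dz":0.03,"wx":0,"wy":0,"wz":0,"claw":0.085}
    - {"dx":0,"dy":0,"dz":0.03,"wx":0,"wy":0,"wz":0,"claw":0.085}
    - {"dx":0,"dy":0,"dz":0,"wx":0,"wy":0,"wz":0,"claw":0.085}
    - {"dx":0,"dy":0,"dz":0,"wx":0,"wy":0,"wz":0,"claw":0.085}

```text
t: 5.18
eef_pos: [0.635, 0.0041, 0.0725]
tool_rot: [0.0, 0.287, 0.958, 0.0]
contact_force: [-0.6, 1.0, 0.2]
gripper_width: 0.998
grasp_force: 0.0
```

```bash
python3 - <<'E'
from h import *
o=np.load("pics/w4_o.npy",allow_pickle=True).item();p=cv2.imread("pics/w4.png");c=cam("wrist",o)
print(p[104,250:325:5].min(1)); q=np.zeros_like(p);q[60:150,240:335]=p[60:150,240:335]
blobs(q,c,.004,105);blobs(q,c,.004,115)
plan([.6346,.0062,.049],56.7)
E
```

```text
[ 39  70  67 155 153 159 155 160 156 154 156 154 110 106  54]
px [314. 102.] rect c [ 496.7 -188.4] size [ 5.6 34.7] ang 67.9
px [286. 104.] rect c [ 485.3 -218.4] size [53.4 53.7] ang 2.2
px [286. 104.] rect c [ 485.1 -218.4] size [52.5 53.6] ang 66.3
1 x 0.0015 0.0015 0.0235 -0.1 | end [0.6346 0.0062 0.049 ] 56.69 1
```

Call:
drive_tool:
  increments:
    - {"dx":0.0015,"dy":0.0015,"dz":0.0235,"wx":0,"wy":0,"wz":0,"claw":0.085}
    - {"dx":0,"dy":0,"dz":0,"wx":0,"wy":0,"wz":0,"claw":0.085}
    - {"dx":0,"dy":0,"dz":0,"wx":0,"wy":0,"wz":0,"claw":0.02}
    - {"dx":0,"dy":0,"dz":0,"wx":0,"wy":0,"wz":0,"claw":0.02}
    - {"dx":0,"dy":0,"dz":0,"wx":0,"wy":0,"wz":0,"claw":0.02}
    - {"dx":0,"dy":0,"dz":0,"wx":0,"wy":0,"wz":0,"claw":0.02}
    - {"dx":0,"dy":0,"dz":0,"wx":0,"wy":0,"wz":0,"claw":0.02}
    - {"dx":0,"dy":0,"dz":0,"wx":0,"wy":0,"wz":0,"claw":0.02}
  newtons: 25

```text
t: 6.18
eef_pos: [0.6344, 0.0051, 0.049]
tool_rot: [0.0, 0.288, 0.958, 0.0]
contact_force: [-0.1, -0.7, 6.2]
gripper_width: 0.299
grasp_force: 25.7
```

```bash
python3 - <<'E'
from h import *
o=get_obs()
s=plan(o["eef_pos"]+[0,0,.09],None)
s=plan([.4857,-.3633,.11],99.7,start=s)
E
```

```text
2 x 0.0 0.0 -0.045 0 | end [0.6344 0.0051 0.139 ] 56.51 2
1 x -0.0099 -0.0487 0.0036 -5.4 | 1 x -0.0053 -0.0493 0.0037 -5.4 | 1 x -0.0006 -0.0497 0.0036 -5.4 | 1 x 0.0041 -0.0495 0.0036 -5.4 | 1 x 0.0087 -0.0489 0.0036 -5.4 | 1 x 0.0132 -0.0478 0.0037 -5.4 | 1 x 0.0177 -0.0464 0.0036 -5.4 | 1 x 0.022 -0.0445 0.0036 -5.4 | end [ 0.4857 -0.3633  0.11  ] 99.71 8
```

Call:
drive_tool:
  increments:
    - {"dx":0,"dy":0,"dz":-0.03,"wx":0,"wy":0,"wz":0,"claw":0.02}
    - {"dx":0,"dy":0,"dz":-0.03,"wx":0,"wy":0,"wz":0,"claw":0.02}
    - {"dx":0,"dy":0,"dz":-0.03,"wx":0,"wy":0,"wz":0,"claw":0.02}
    - {"dx":-0.01,"dy":-0.0487,"dz":0.0036,"wx":0,"wy":0,"wz":-5.4,"claw":0.02}
    - {"dx":-0.0053,"dy":-0.0493,"dz":0.0036,"wx":0,"wy":0,"wz":-5.4,"claw":0.02}
    - {"dx":-0.0006,"dy":-0.0497,"dz":0.0036,"wx":0,"wy":0,"wz":-5.4,"claw":0.02}
    - {"dx":0.004,"dy":-0.0495,"dz":0.0036,"wx":0,"wy":0,"wz":-5.4,"claw":0.02}
    - {"dx":0.0087,"dy":-0.049,"dz":0.0036,"wx":0,"wy":0,"wz":-5.4,"claw":0.02}
    - {"dx":0.013,"dy":-0.048,"dz":0.0036,"wx":0,"wy":0,"wz":-5.4,"claw":0.02}
    - {"dx":0.0177,"dy":-0.0464,"dz":0.0036,"wx":0,"wy":0,"wz":-5.4,"claw":0.02}
    - {"dx":0.022,"dy":-0.0445,"dz":0.0036,"wx":0,"wy":0,"wz":-5.4,"claw":0.02}
    - {"dx":0,"dy":0,"dz":0.02,"wx":0,"wy":0,"wz":0,"claw":0.02}
    - {"dx":0,"dy":0,"dz":0.02,"wx":0,"wy":0,"wz":0,"claw":0.02}
    - {"dx":0,"dy":0,"dz":0.0,"wx":0,"wy":0,"wz":0,"claw":0.02}
    - {"dx":0,"dy":0,"dz":0,"wx":0,"wy":0,"wz":0,"claw":0.02}

```text
t: 8.05
eef_pos: [0.4865, -0.3623, 0.0695]
tool_rot: [0.0, -0.086, 0.996, 0.0]
contact_force: [0.5, 0.2, -0.7]
gripper_width: 0.301
grasp_force: 25.0
```

```bash
python3 - <<'E'
from h import *
shot("w5")
plan([.4857,-.3633,.034],99.7)
E
```

```text
tcp [ 0.4865 -0.3623  0.0695] head 99.84
1 x 0.001 -0.0004 0.0359 0.1 | end [ 0.4857 -0.3633  0.034 ] 99.72 1
```

View pics/w5.png

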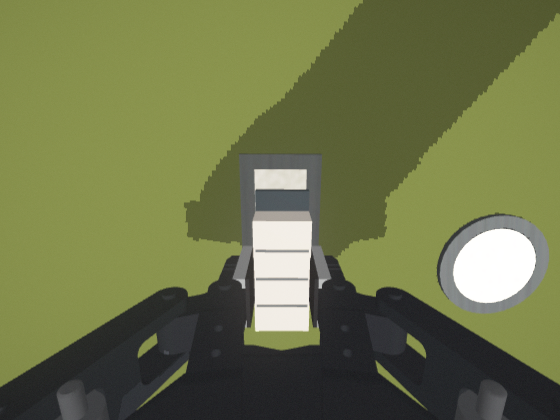

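Call:
drive_tool:
  increments:
    - {"dx":0.001,"dy":-0.0005,"dz":0.015,"wx":0,"wy":0,"wz":0.1,"claw":0.02}
    - {"dx":0,"dy":0,"dz":0.015,"wx":0,"wy":0,"wz":0,"claw":0.02}
    - {"dx":0,"dy":0,"dz":0.006,"wx":0,"wy":0,"wz":0,"claw":0.02}
    - {"dx":0,"dy":0,"dz":0.002,"wx":0,"wy":0,"wz":0,"claw":0.02}
    - {"dx":0,"dy":0,"dz":0,"wx":0,"wy":0,"wz":0,"claw":0.02}
    - {"dx":0,"dy":0,"dz":0,"wx":0,"wy":0,"wz":0,"claw":0.02}

```text
t: 8.85
eef_pos: [0.4849, -0.3645, 0.0317]
tool_rot: [0.0, -0.084, 0.996, -0.0]
contact_force: [-0.5, -0.1, 0.8]
gripper_width: 0.294
grasp_force: 25.0
```

Call:
drive_tool:
  increments:
    - {"dx":0,"dy":0,"dz":0.0007,"wx":0,"wy":0,"wz":0,"claw":0.02}
    - {"dx":0,"dy":0,"dz":0.0006,"wx":0,"wy":0,"wz":0,"claw":0.02}
    - {"dx":0,"dy":0,"dz":0,"wx":0,"wy":0,"wz":0,"claw":0.02}

```text
t: 9.22
eef_pos: [0.4849, -0.3645, 0.031]
tool_rot: [0.0, -0.084, 0.996, -0.0]
contact_force: [-0.8, 0.4, 6.2]
gripper_width: 0.298
grasp_force: 25.8
```

```bash
python3 - <<'E'
from h import *
for i in range(4): 
  o=get_obs();print(o["eef_pos"].round(4),o["contact_force"].round(1));read_camera("top")
E
```

```text
[ 0.4849 -0.3645  0.031 ] [-0.8  0.4  6.2]
[ 0.4849 -0.3645  0.031 ] [-2.5  1.1  6.4]
[ 0.4849 -0.3645  0.031 ] [-1.7  1.6  6.1]
[ 0.485  -0.3645  0.031 ] [-2.   1.5  6.1]
```

Call:
drive_tool:
  increments:
    - {"dx":0,"dy":0,"dz":0,"wx":0,"wy":0,"wz":0,"claw":0.035}
    - {"dx":0,"dy":0,"dz":0,"wx":0,"wy":0,"wz":0,"claw":0.05}
    - {"dx":0,"dy":0,"dz":0,"wx":0,"wy":0,"wz":0,"claw":0.07}
    - {"dx":0,"dy":0,"dz":-0.02,"wx":0,"wy":0,"wz":0,"claw":0.085}
    - {"dx":0,"dy":0,"dz":-0.04,"wx":0,"wy":0,"wz":0,"claw":0.085}
    - {"dx":-0.02,"dy":0.02,"dz":-0.04,"wx":0,"wy":0,"wz":0,"claw":0.085}
    - {"dx":-0.03,"dy":0.02,"dz":-0.04,"wx":0,"wy":0,"wz":0,"claw":0.085}
    - {"dx":-0.04,"dy":0.02,"dz":-0.03,"wx":0,"wy":0,"wz":0,"claw":0.085}
    - {"dx":0,"dy":0,"dz":0,"wx":0,"wy":0,"wz":0,"claw":0.085}
    - {"dx":0,"dy":0,"dz":0,"wx":0,"wy":0,"wz":0,"claw":0.085}

```text
t: 10.68
eef_pos: [0.5629, -0.2904, 0.2009]
tool_rot: [0.0, -0.084, 0.996, -0.0]
contact_force: [-0.3, -0.8, 0.1]
gripper_width: 0.995
grasp_force: 0.0
```

```bash
python3 - <<'E'
from h import *
p,d,c=shot("w6");L=([.4,-.45],[.57,-.29]);tops(d,c,.022,.028,*L);tops(d,c,.006,.0095,*L)
m=(p.min(2)>150).astype(np.uint8)*255;cv2.imwrite("pics/m.png",m)
K,R,t=c; q=np.zeros_like(p)
blobs(p,c,.024,185);print();blobs(p,c,.004,200)
d=np.load("pics/w3.npy");c=cam("wrist",np.load("pics/w3_o.npy",allow_pickle=True).item())
tops(d,c,.019,.0245,[.57,-.045],[.677,.06])
E
```

```text
tcp [ 0.5629 -0.2904  0.2009] head 99.62
z 0.022-0.028 med 0.0239 n 1807 rect [ 484.6 -364.4] [55.2 26.4] 9.3 circ [ 484.7 -364.3] 60.5 mean [ 483.9 -364.4]
z 0.006-0.0095 med 0.0078 n 545 rect [ 479.  -363.1] [88.2 34.9] 4.2 circ [ 478.8 -359.6] 92.5 mean [ 483.8 -363.3]
px [256. 242.] rect c [ 619.8 -307.5] size [50.  75.6] ang 76.6
px [496. 141.] rect c [478.3 -96.9] size [69.4 69.3] ang 8.3
px [372. 132.] rect c [ 489.7 -212.9] size [27.2 50.2] ang 70.4
px [224. 100.] rect c [ 486.5 -360.8] size [76.  32.7] ang 9.6

px [256. 242.] rect c [ 628.3 -307.9] size [53.4 80.7] ang 76.7
px [496. 141.] rect c [477. -83.] size [73.8 73.9] ang 8.3
px [372. 132.] rect c [ 489.3 -207. ] size [28.8 53.5] ang 70.4
px [224.  99.] rect c [ 485.9 -364.9] size [81.2 34.8] ang 9.6
z 0.019-0.0245 med 0.0222 n 1810 rect [632.6   4.4] [67.3 65.6] 7.4 circ [633.1   2.6] 75.5 mean [ 6.299e+02 -3.000e-01]
```

View pics/w6.png

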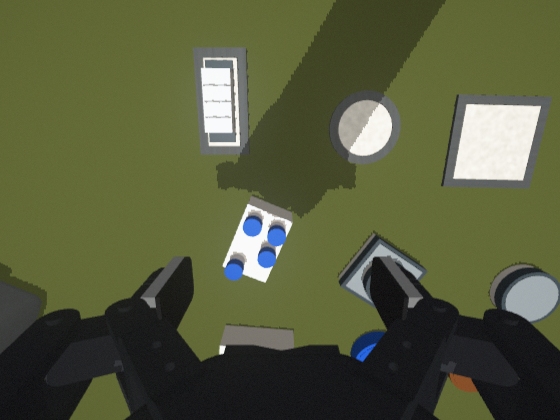

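```bash
python3 - <<'E'
from h import *
d=np.load("pics/w6.npy");c=cam("wrist",np.load("pics/w6_o.npy",allow_pickle=True).item())
tops(d,c,.019,.0245,[.59,-.035],[.70,.05])
d=np.load("pics/w2.npy");c=cam("wrist",np.load("pics/w2_o.npy",allow_pickle=True).item())
tops(d,c,.019,.0245,[.59,-.035],[.674,.05])
plan([.637,.001,.13],66)
E
```

```text
z 0.019-0.0245 med 0.0223 n 2307 rect [629.6   6.1] [68.7 58.1] 74.8 circ [632.9   5.2] 69.0 mean [629.7   3.2]
z 0.019-0.0245 med 0.0220 n 1024 rect [634.3   6. ] [67.2 74.2] 18.0 circ [634.3   6. ] 79.4 mean [637.   14.6]
1 x -0.0175 0.0393 0.01 4.8 | 1 x -0.0141 0.0407 0.0101 4.8 | 1 x -0.0106 0.0417 0.01 4.8 | 1 x -0.0071 0.0425 0.01 4.8 | 1 x -0.0036 0.0429 0.01 4.8 | 1 x 0.0001 0.043 0.0101 4.8 | 1 x 0.0036 0.0429 0.01 4.7 | end [0.637 0.001 0.13 ] 66.04 7
```

```bash
python3 - <<'E'
from h import *
plan([.71,0.02,.2],80)
E
```

```text
1 x -0.0282 0.0403 0.0 2.8 | 1 x -0.0262 0.0416 0.0001 2.8 | 1 x -0.0241 0.0429 -0.0 2.8 | 1 x -0.022 0.044 0.0 2.8 | 1 x -0.0198 0.045 0.0 2.8 | 1 x -0.0177 0.0459 0.0001 2.8 | 1 x -0.0153 0.0467 -0.0 2.7 | end [0.71 0.02 0.2 ] 80.04 7
```

Call:
drive_tool:
  increments:
    - {"dx":-0.028,"dy":0.04,"dz":0,"wx":0,"wy":0,"wz":2.8,"claw":0.085}
    - {"dx":-0.026,"dy":0.0416,"dz":0,"wx":0,"wy":0,"wz":2.8,"claw":0.085}
    - {"dx":-0.024,"dy":0.043,"dz":0,"wx":0,"wy":0,"wz":2.8,"claw":0.085}
    - {"dx":-0.022,"dy":0.044,"dz":0,"wx":0,"wy":0,"wz":2.8,"claw":0.085}
    - {"dx":-0.02,"dy":0.045,"dz":0,"wx":0,"wy":0,"wz":2.8,"claw":0.085}
    - {"dx":-0.018,"dy":0.046,"dz":0,"wx":0,"wy":0,"wz":2.8,"claw":0.085}
    - {"dx":-0.015,"dy":0.047,"dz":0,"wx":0,"wy":0,"wz":2.8,"claw":0.085}
    - {"dx":0,"dy":0,"dz":0,"wx":0,"wy":0,"wz":0,"claw":0.085}
    - {"dx":0,"dy":0,"dz":0,"wx":0,"wy":0,"wz":0,"claw":0.085}

```text
t: 11.85
eef_pos: [0.7098, 0.019, 0.1993]
tool_rot: [-0.001, 0.088, 0.996, -0.001]
contact_force: [-0.3, -0.8, -0.4]
gripper_width: 0.997
grasp_force: 0.0
```

```bash
python3 - <<'E'
from h import *
p,d,c=shot("w7")
tops(d,c,.019,.0245,[.59,-.04],[.674,.05])
q=p.copy();blobs(p,c,.004,200);print();blobs(p,c,.022,150)
E
```

```text
tcp [0.7098 0.019  0.1993] head 79.93
z 0.019-0.0245 med 0.0222 n 3988 rect [633.8   4.5] [65.4 65.1] 79.8 circ [633.5   4.7] 65.9 mean [632.8   4.9]
px [ 95. 403.] rect c [ 947.1 -280.1] size [65.2 35.9] ang 4.7
px [110. 385.] rect c [ 925.7 -245.8] size [35.3 25. ] ang 4.7
px [ 23. 306.] rect c [ 804.5 -308. ] size [ 62.6 128.9] ang 65.8
px [ 62. 288.] rect c [ 782.1 -257.7] size [78.7 25.3] ang 5.0
px [102. 158.] rect c [ 643.7 -162.4] size [30.3 61.8] ang 65.8
px [401.  93.] rect c [634.8 151. ] size [71.3 71.6] ang 37.5
px [552.  69.] rect c [637.8 292.4] size [37.2 16.8] ang 3.9
px [117.   4.] rect c [515.7 -96.6] size [42.6 12. ] ang 79.9
px [ 4. 11.] rect c [ 501.8 -201.4] size [ 8.8 23.6] ang 65.8

px [ 94. 404.] rect c [ 928.9 -262.9] size [62.8 36.4] ang 4.7
px [111. 390.] rect c [ 915.8 -229.4] size [48.8 25.2] ang 5.8
px [366. 336.] rect c [890.6  86.9] size [10.  34.1] ang 12.1
px [363. 324.] rect c [874.5  85.2] size [17.9 33.1] ang 6.7
px [551. 323.] rect c [911.9 297.8] size [24.2 13.2] ang 6.2
px [195. 329.] rect c [ 847.7 -106.3] size [55.8 38. ] ang 19.7
px [ 20. 307.] rect c [ 795.4 -288.5] size [ 59.1 124.1] ang 65.8
px [ 61. 289.] rect c [ 774.  -241.3] size [76.7 25.8] ang 4.6
px [ 54. 160.] rect c [ 636.4 -192.9] size [26.8 26.1] ang 80.0
px [ 74. 153.] rect c [ 634.2 -174.4] size [42.6 30.1] ang 8.3
px [ 91. 151.] rect c [ 637.5 -164.7] size [59.8 60.2] ang 65.6
px [401.  93.] rect c [635.7 143.8] size [68.4 68.2] ang 80.0
px [552.  69.] rect c [638.1 277.4] size [36.4 15.8] ang 3.9
px [117.   4.] rect c [523.4 -89. ] size [41.1 12. ] ang 79.9
px [ 4. 11.] rect c [ 510.1 -188.1] size [ 8.3 23.2] ang 65.8
```

View pics/w7.png

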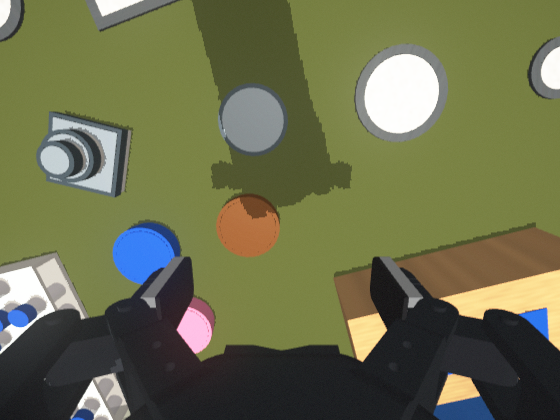

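```bash
python3 - <<'E'
from h import *
plan([.6337,.0056,.06],80)
E
```

```text
1 x 0.0182 -0.0064 0.0349 0 | 1 x 0.0182 -0.0065 0.0349 -0.1 | 1 x 0.0181 -0.0064 0.0349 0 | 1 x 0.0182 -0.0064 0.0349 0 | end [0.6337 0.0056 0.06  ] 79.96 4
```

Call:
drive_tool:
  increments:
    - {"dx":0.018,"dy":-0.0064,"dz":0.035,"wx":0,"wy":0,"wz":0,"claw":0.085}
    - {"dx":0.018,"dy":-0.0064,"dz":0.035,"wx":0,"wy":0,"wz":0,"claw":0.085}
    - {"dx":0.018,"dy":-0.0064,"dz":0.035,"wx":0,"wy":0,"wz":0,"claw":0.085}
    - {"dx":0.0185,"dy":-0.0064,"dz":0.035,"wx":0,"wy":0,"wz":0,"claw":0.085}
    - {"dx":0,"dy":0,"dz":0.025,"wx":0,"wy":0,"wz":0,"claw":0.085}
    - {"dx":0,"dy":0,"dz":0.011,"wx":0,"wy":0,"wz":0,"claw":0.085}
    - {"dx":0,"dy":0,"dz":0,"wx":0,"wy":0,"wz":0,"claw":0.085}
    - {"dx":0,"dy":0,"dz":0,"wx":0,"wy":0,"wz":0,"claw":0.085}

```text
t: 12.9
eef_pos: [0.6358, 0.0081, 0.0254]
tool_rot: [0.001, 0.087, 0.996, 0.0]
contact_force: [-0.1, -0.2, 1.0]
gripper_width: 0.998
grasp_force: 0.0
```

Call:
drive_tool:
  increments:
    - {"dx":0.0015,"dy":-0.0038,"dz":0.0015,"wx":0,"wy":0,"wz":0,"claw":0.085}
    - {"dx":0,"dy":0,"dz":0,"wx":0,"wy":0,"wz":0,"claw":0.085}
    - {"dx":0,"dy":0,"dz":0,"wx":0,"wy":0,"wz":0,"claw":0.075}
    - {"dx":0,"dy":0,"dz":0,"wx":0,"wy":0,"wz":0,"claw":0.068}
    - {"dx":0,"dy":0,"dz":0,"wx":0,"wy":0,"wz":0,"claw":0.06}
    - {"dx":0,"dy":0,"dz":0,"wx":0,"wy":0,"wz":0,"claw":0.055}
    - {"dx":0,"dy":0,"dz":0,"wx":0,"wy":0,"wz":0,"claw":0.055}

```text
t: 13.78
eef_pos: [0.6328, 0.0051, 0.023]
tool_rot: [0.0, 0.087, 0.996, 0.0]
contact_force: [-2.2, -0.1, 5.9]
gripper_width: 0.76
grasp_force: 27.5
```

```bash
python3 - <<'E'
from h import *
o=get_obs();s=plan(o["eef_pos"]+[0,0,.05],None)
e=o["eef_pos"]+[.0016,.1459,.05]; s=plan(e,80,start=s)
E
```

```text
1 x 0.0 0.0 -0.05 0 | end [0.6328 0.0051 0.073 ] 80.02 1
3 x 0.0079 0.048 -0.0 0 | end [0.6344 0.151  0.073 ] 80.02 3
```

Call:
drive_tool:
  increments:
    - {"dx":0,"dy":0,"dz":-0.015,"wx":0,"wy":0,"wz":0,"claw":0.055}
    - {"dx":0,"dy":0,"dz":-0.02,"wx":0,"wy":0,"wz":0,"claw":0.055}
    - {"dx":0,"dy":0,"dz":-0.015,"wx":0,"wy":0,"wz":0,"claw":0.055}
    - {"dx":0.0079,"dy":0.048,"dz":0,"wx":0,"wy":0,"wz":0,"claw":0.055}
    - {"dx":0.0079,"dy":0.048,"dz":0,"wx":0,"wy":0,"wz":0,"claw":0.055}
    - {"dx":0.0079,"dy":0.048,"dz":0,"wx":0,"wy":0,"wz":0,"claw":0.055}
    - {"dx":0,"dy":0,"dz":0.02,"wx":0,"wy":0,"wz":0,"claw":0.055}
    - {"dx":0,"dy":0,"dz":0.02,"wx":0,"wy":0,"wz":0,"claw":0.055}
    - {"dx":0,"dy":0,"dz":0,"wx":0,"wy":0,"wz":0,"claw":0.055}
    - {"dx":0,"dy":0,"dz":0,"wx":0,"wy":0,"wz":0,"claw":0.055}

```text
t: 15.02
eef_pos: [0.6346, 0.1493, 0.0328]
tool_rot: [0.0, 0.088, 0.996, -0.0]
contact_force: [0.3, 0.2, -0.4]
gripper_width: 0.757
grasp_force: 28.4
```

```bash
python3 - <<'E'
from h import *
plan([.6343,.1507,.0275],80)
E
```

```text
1 x 0.0006 0.0013 0.0053 -0.1 | end [0.6343 0.1507 0.0275] 80.0 1
```

Call:
drive_tool:
  increments:
    - {"dx":0.0006,"dy":0.0013,"dz":0.003,"wx":0,"wy":0,"wz":0,"claw":0.055}
    - {"dx":0,"dy":0,"dz":0.002,"wx":0,"wy":0,"wz":0,"claw":0.055}
    - {"dx":0,"dy":0,"dz":0.0008,"wx":0,"wy":0,"wz":0,"claw":0.055}
    - {"dx":0,"dy":0,"dz":0,"wx":0,"wy":0,"wz":0,"claw":0.055}
    - {"dx":0,"dy":0,"dz":0,"wx":0,"wy":0,"wz":0,"claw":0.055}

```text
t: 15.65
eef_pos: [0.634, 0.1523, 0.0271]
tool_rot: [0.0, 0.087, 0.996, 0.0]
contact_force: [-0.8, -0.8, 1.4]
gripper_width: 0.76
grasp_force: 28.4
```

Call:
drive_tool:
  increments:
    - {"dx":0,"dy":-0.0015,"dz":0,"wx":0,"wy":0,"wz":0,"claw":0.055}
    - {"dx":0,"dy":0,"dz":0,"wx":0,"wy":0,"wz":0,"claw":0.055}
    - {"dx":0,"dy":0,"dz":0,"wx":0,"wy":0,"wz":0,"claw":0.055}
    - {"dx":0,"dy":0,"dz":0.0005,"wx":0,"wy":0,"wz":0,"claw":0.055}
    - {"dx":0,"dy":0,"dz":0,"wx":0,"wy":0,"wz":0,"claw":0.055}

```text
t: 16.27
eef_pos: [0.634, 0.151, 0.027]
tool_rot: [0.0, 0.087, 0.996, 0.0]
contact_force: [-0.8, 1.0, 5.3]
gripper_width: 0.759
grasp_force: 28.9
```

Call:
drive_tool:
  increments:
    - {"dx":0,"dy":0,"dz":0,"wx":0,"wy":0,"wz":0,"claw":0.07}
    - {"dx":0,"dy":0,"dz":0,"wx":0,"wy":0,"wz":0,"claw":0.08}
    - {"dx":0,"dy":0,"dz":0,"wx":0,"wy":0,"wz":0,"claw":0.085}
    - {"dx":0,"dy":0,"dz":-0.03,"wx":0,"wy":0,"wz":0,"claw":0.085}
    - {"dx":0,"dy":0,"dz":-0.045,"wx":0,"wy":0,"wz":0,"claw":0.085}
    - {"dx":-0.02,"dy":-0.03,"dz":-0.045,"wx":0,"wy":0,"wz":0,"claw":0.085}
    - {"dx":-0.02,"dy":-0.03,"dz":-0.04,"wx":0,"wy":0,"wz":0,"claw":0.085}
    - {"dx":-0.02,"dy":-0.03,"dz":-0.01,"wx":0,"wy":0,"wz":0,"claw":0.085}
    - {"dx":0,"dy":0,"dz":0,"wx":0,"wy":0,"wz":0,"claw":0.085}
    - {"dx":0,"dy":0,"dz":0,"wx":0,"wy":0,"wz":0,"claw":0.085}

```text
t: 17.52
eef_pos: [0.6765, 0.0525, 0.1957]
tool_rot: [-0.001, 0.087, 0.996, 0.0]
contact_force: [1.4, 0.5, -0.1]
gripper_width: 0.996
grasp_force: 0.0
```

```bash
python3 - <<'E'
from h import *
p,d,c=shot("w8")
tops(d,c,.023,.0285,[.57,.1],[.70,.21]);blobs(p,c,.004,200);
L=([.57,-.23],[.69,-.09])
tops(d,c,.056,.065,*L);tops(d,c,.038,.046,*L)
s=plan([.637,-.1635,.11],66)
E
```

```text
tcp [0.6765 0.0525 0.1957] head 80.04
z 0.023-0.0285 med 0.0263 n 4073 rect [634.8 151.1] [65.9 65.3] 71.6 circ [634.7 151.1] 66.3 mean [634.  150.9]
px [ 90. 407.] rect c [ 915.3 -248.7] size [49.8 28.8] ang 4.5
px [  9. 321.] rect c [ 772.9 -298. ] size [44.2 35.8] ang 4.9
px [ 31. 306.] rect c [ 758.8 -261.3] size [31.1 29.6] ang 6.7
px [ 28. 204.] rect c [ 643.6 -214.6] size [27.6 25.3] ang 80.0
px [ 46. 186.] rect c [ 628.4 -190.4] size [41.4 15.9] ang 53.8
px [ 68. 188.] rect c [ 639.3 -178.8] size [62.9 61.7] ang 65.6
px [378. 135.] rect c [637.1 157.3] size [61.  61.9] ang 86.5
px [351. 131.] rect c [629.9 134.8] size [38.  72.2] ang 71.7
px [526. 110.] rect c [637.1 302.5] size [37.  37.6] ang 41.0
px [97. 23.] rect c [488.4 -81.7] size [52.1 74. ] ang 8.2
z 0.056-0.065 med 0.0599 n 1132 rect [ 637.  -163.1] [31.8 33. ] 0.8 circ [ 636.9 -163. ] 33.9 mean [ 636.6 -162.1]
z 0.038-0.046 med 0.0419 n 1013 rect [ 634.5 -161.6] [47.7 41.4] 11.9 circ [ 635.6 -165.3] 49.3 mean [ 631.8 -156.1]
1 x 0.0003 -0.0441 0.0171 2.8 | 1 x -0.0019 -0.044 0.0171 2.8 | 1 x -0.004 -0.0439 0.0171 2.9 | 1 x -0.0062 -0.0436 0.0171 2.8 | 1 x -0.0083 -0.0433 0.0171 2.8 | end [ 0.637  -0.1635  0.11  ] 66.01 5
```

Call:
drive_tool:
  increments:
    - {"dx":0,"dy":-0.044,"dz":0.017,"wx":0,"wy":0,"wz":2.8,"claw":0.085}
    - {"dx":-0.002,"dy":-0.044,"dz":0.017,"wx":0,"wy":0,"wz":2.8,"claw":0.085}
    - {"dx":-0.004,"dy":-0.044,"dz":0.017,"wx":0,"wy":0,"wz":2.8,"claw":0.085}
    - {"dx":-0.006,"dy":-0.0436,"dz":0.017,"wx":0,"wy":0,"wz":2.8,"claw":0.085}
    - {"dx":-0.0083,"dy":-0.0433,"dz":0.017,"wx":0,"wy":0,"wz":2.8,"claw":0.085}
    - {"dx":0,"dy":0,"dz":0.02,"wx":0,"wy":0,"wz":0,"claw":0.085}
    - {"dx":0,"dy":0,"dz":0,"wx":0,"wy":0,"wz":0,"claw":0.085}
    - {"dx":0,"dy":0,"dz":0,"wx":0,"wy":0,"wz":0,"claw":0.085}
    - {"dx":0,"dy":0,"dz":0,"wx":0,"wy":0,"wz":0,"claw":0.085}

```text
t: 18.7
eef_pos: [0.6388, -0.1634, 0.0922]
tool_rot: [0.001, 0.207, 0.978, 0.0]
contact_force: [0.6, 0.6, 0.3]
gripper_width: 0.998
grasp_force: 0.0
```

```bash
python3 - <<'E'
from h import *
s=plan([.637,-.1633,.0685],66)
E
```

```text
1 x 0.0017 -0.0006 0.0237 0.2 | end [ 0.637  -0.1633  0.0685] 65.95 1
```

Call:
drive_tool:
  increments:
    - {"dx":0.0017,"dy":-0.0006,"dz":0.022,"wx":0,"wy":0,"wz":0,"claw":0.085}
    - {"dx":0,"dy":0,"dz":0,"wx":0,"wy":0,"wz":0,"claw":0.07}
    - {"dx":0,"dy":0,"dz":0,"wx":0,"wy":0,"wz":0,"claw":0.05}
    - {"dx":0,"dy":0,"dz":0,"wx":0,"wy":0,"wz":0,"claw":0.04}
    - {"dx":0,"dy":0,"dz":0,"wx":0,"wy":0,"wz":0,"claw":0.034}
    - {"dx":0,"dy":0,"dz":0,"wx":0,"wy":0,"wz":0,"claw":0.028}
    - {"dx":0,"dy":0,"dz":0,"wx":0,"wy":0,"wz":0,"claw":0.024}
    - {"dx":0,"dy":0,"dz":0,"wx":0,"wy":0,"wz":0,"claw":0.024}
    - {"dx":0,"dy":0,"dz":0,"wx":0,"wy":0,"wz":0,"claw":0.024}

```text
t: 19.82
eef_pos: [0.6364, -0.1649, 0.0701]
tool_rot: [0.0, 0.208, 0.978, 0.0]
contact_force: [-1.0, -0.2, 5.6]
gripper_width: 0.361
grasp_force: 24.6
```

```bash
python3 - <<'E'
from h import *
o=get_obs();s=plan(o["eef_pos"]+[0,0,.05],None)
h,R=head(o);e=np.array([.6369,-.1632])-o["eef_pos"][:2];k=e@R[:2,0];print("off along x",k)
# placed with heading 90: tool x=(-1,0)
s=plan([.6373+k,.3025,.09],90,start=s)
E
```

```text
1 x 0.0 0.0 -0.05 0 | end [ 0.6364 -0.1649  0.1201] 66.01 1
off along x 0.0002813489353040823
1 x 0.0189 0.0428 0.003 -2.4 | 1 x 0.0171 0.0435 0.003 -2.4 | 1 x 0.0152 0.0441 0.003 -2.4 | 1 x 0.0134 0.0448 0.003 -2.4 | 1 x 0.0115 0.0453 0.0031 -2.4 | 1 x 0.0096 0.0458 0.003 -2.4 | 1 x 0.0077 0.0461 0.003 -2.4 | 1 x 0.0057 0.0464 0.003 -2.4 | 1 x 0.0038 0.0466 0.003 -2.4 | 1 x 0.0018 0.0467 0.003 -2.4 | end [0.6376 0.3025 0.09  ] 90.01 10
```

Call:
drive_tool:
  increments:
    - {"dx":0,"dy":0,"dz":-0.015,"wx":0,"wy":0,"wz":0,"claw":0.024}
    - {"dx":0,"dy":0,"dz":-0.035,"wx":0,"wy":0,"wz":0,"claw":0.024}
    - {"dx":0.019,"dy":0.043,"dz":0.003,"wx":0,"wy":0,"wz":-2.4,"claw":0.024}
    - {"dx":0.017,"dy":0.0435,"dz":0.003,"wx":0,"wy":0,"wz":-2.4,"claw":0.024}
    - {"dx":0.015,"dy":0.044,"dz":0.003,"wx":0,"wy":0,"wz":-2.4,"claw":0.024}
    - {"dx":0.0135,"dy":0.045,"dz":0.003,"wx":0,"wy":0,"wz":-2.4,"claw":0.024}
    - {"dx":0.0115,"dy":0.045,"dz":0.003,"wx":0,"wy":0,"wz":-2.4,"claw":0.024}
    - {"dx":0.0096,"dy":0.046,"dz":0.003,"wx":0,"wy":0,"wz":-2.4,"claw":0.024}
    - {"dx":0.0077,"dy":0.046,"dz":0.003,"wx":0,"wy":0,"wz":-2.4,"claw":0.024}
    - {"dx":0.0057,"dy":0.0464,"dz":0.003,"wx":0,"wy":0,"wz":-2.4,"claw":0.024}
    - {"dx":0.0038,"dy":0.0466,"dz":0.003,"wx":0,"wy":0,"wz":-2.4,"claw":0.024}
    - {"dx":0.0018,"dy":0.0467,"dz":0.003,"wx":0,"wy":0,"wz":-2.4,"claw":0.024}
    - {"dx":0,"dy":0,"dz":0.03,"wx":0,"wy":0,"wz":0,"claw":0.024}
    - {"dx":0,"dy":0,"dz":0.02,"wx":0,"wy":0,"wz":0,"claw":0.024}
    - {"dx":0,"dy":0,"dz":0,"wx":0,"wy":0,"wz":0,"claw":0.024}
    - {"dx":0,"dy":0,"dz":0,"wx":0,"wy":0,"wz":0,"claw":0.024}
    - {"dx":0,"dy":0,"dz":0,"wx":0,"wy":0,"wz":0,"claw":0.024}

```text
t: 21.95
eef_pos: [0.6383, 0.3024, 0.0408]
tool_rot: [0.001, 0.0, 1.0, 0.0]
contact_force: [-0.1, -0.2, 0.5]
gripper_width: 0.361
grasp_force: 24.9
```

```bash
python3 - <<'E'
from h import *
s=plan([.6376,.3025,.0345],90)
E
```

```text
1 x 0.0007 0.0001 0.0063 0 | end [0.6376 0.3025 0.0345] 89.97 1
```

Call:
drive_tool:
  increments:
    - {"dx":0.0007,"dy":0,"dz":0.004,"wx":0,"wy":0,"wz":0,"claw":0.024}
    - {"dx":0,"dy":0,"dz":0.0025,"wx":0,"wy":0,"wz":0,"claw":0.024}
    - {"dx":0,"dy":0,"dz":0.001,"wx":0,"wy":0,"wz":0,"claw":0.024}
    - {"dx":0,"dy":0,"dz":0.0008,"wx":0,"wy":0,"wz":0,"claw":0.024}
    - {"dx":0,"dy":0,"dz":0,"wx":0,"wy":0,"wz":0,"claw":0.024}
    - {"dx":0,"dy":0,"dz":0,"wx":0,"wy":0,"wz":0,"claw":0.024}

```text
t: 22.7
eef_pos: [0.6365, 0.3026, 0.0321]
tool_rot: [-0.0, -0.0, 1.0, -0.0]
contact_force: [-4.0, -2.1, 8.1]
gripper_width: 0.358
grasp_force: 25.6
```

Call:
drive_tool:
  increments:
    - {"dx":0,"dy":0,"dz":0,"wx":0,"wy":0,"wz":0,"claw":0.04}
    - {"dx":0,"dy":0,"dz":0,"wx":0,"wy":0,"wz":0,"claw":0.06}
    - {"dx":0,"dy":0,"dz":0,"wx":0,"wy":0,"wz":0,"claw":0.085}
    - {"dx":0,"dy":0,"dz":-0.03,"wx":0,"wy":0,"wz":0,"claw":0.085}
    - {"dx":0,"dy":0,"dz":-0.045,"wx":0,"wy":0,"wz":0,"claw":0.085}
    - {"dx":-0.02,"dy":-0.03,"dz":-0.045,"wx":0,"wy":0,"wz":0,"claw":0.085}
    - {"dx":-0.02,"dy":-0.04,"dz":-0.04,"wx":0,"wy":0,"wz":0,"claw":0.085}
    - {"dx":-0.02,"dy":-0.04,"dz":0,"wx":0,"wy":0,"wz":0,"claw":0.085}
    - {"dx":0,"dy":0,"dz":0,"wx":0,"wy":0,"wz":0,"claw":0.085}
    - {"dx":0,"dy":0,"dz":0,"wx":0,"wy":0,"wz":0,"claw":0.085}

```text
t: 23.95
eef_pos: [0.6962, 0.1931, 0.1906]
tool_rot: [-0.001, -0.0, 1.0, 0.0]
contact_force: [0.4, 0.8, 0.7]
gripper_width: 0.994
grasp_force: 0.0
```

```bash
python3 - <<'E'
from h import *
p,d,c=shot("w9")
tops(d,c,.019,.0245,[.57,.25],[.70,.35]);tops(d,c,.024,.0285,[.57,.1],[.70,.21])
s=plan([.7,-.14,.19],70)
E
```

```text
tcp [0.6962 0.1931 0.1906] head 90.02
z 0.019-0.0245 med 0.0221 n 990 rect [636.5 302.5] [31.8 30.7] 88.8 circ [636.5 302.6] 32.5 mean [636.2 302.3]
z 0.024-0.0285 med 0.0261 n 4225 rect [634.8 151. ] [65.2 65.4] 62.5 circ [634.9 150.9] 66.0 mean [634.1 151. ]
1 x -0.0005 -0.0477 0.0001 2.9 | 1 x -0.0029 -0.0477 0.0 2.8 | 1 x -0.0053 -0.0475 0.0001 2.9 | 1 x -0.0076 -0.0471 0.0001 2.9 | 1 x -0.01 -0.0467 0.0001 2.9 | 1 x -0.0124 -0.0461 0.0 2.8 | 1 x -0.0146 -0.0454 0.0001 2.9 | end [ 0.7  -0.14  0.19] 70.01 7
```

Call:
drive_tool:
  increments:
    - {"dx":0,"dy":-0.0477,"dz":0,"wx":0,"wy":0,"wz":2.9,"claw":0.085}
    - {"dx":-0.003,"dy":-0.0477,"dz":0,"wx":0,"wy":0,"wz":2.9,"claw":0.085}
    - {"dx":-0.005,"dy":-0.0475,"dz":0,"wx":0,"wy":0,"wz":2.9,"claw":0.085}
    - {"dx":-0.0076,"dy":-0.047,"dz":0,"wx":0,"wy":0,"wz":2.9,"claw":0.085}
    - {"dx":-0.01,"dy":-0.0467,"dz":0,"wx":0,"wy":0,"wz":2.9,"claw":0.085}
    - {"dx":-0.0124,"dy":-0.046,"dz":0,"wx":0,"wy":0,"wz":2.9,"claw":0.085}
    - {"dx":-0.0146,"dy":-0.0454,"dz":0,"wx":0,"wy":0,"wz":2.9,"claw":0.085}
    - {"dx":0,"dy":0,"dz":0,"wx":0,"wy":0,"wz":0,"claw":0.085}
    - {"dx":0,"dy":0,"dz":0,"wx":0,"wy":0,"wz":0,"claw":0.085}

```text
t: 25.12
eef_pos: [0.6994, -0.1389, 0.1906]
tool_rot: [-0.0, 0.175, 0.985, 0.001]
contact_force: [0.2, 0.5, -0.4]
gripper_width: 0.998
grasp_force: 0.0
```

```bash
python3 - <<'E'
from h import *
p,d,c=shot("w10")
L=([.57,-.23],[.69,-.09])
tops(d,c,.038,.046,*L);tops(d,c,.019,.025,*L)
s=plan([.6355,-.1655,.075],66)
E
```

```text
tcp [ 0.6994 -0.1389  0.1906] head 69.86
z 0.038-0.046 med 0.0421 n 2442 rect [ 635.2 -165.7] [47.7 46.9] 71.2 circ [ 635.3 -165.8] 48.0 mean [ 634.9 -165.4]
z 0.019-0.025 med 0.0221 n 2962 rect [ 637.1 -164.5] [68.3 68.1] 65.6 circ [ 636.9 -164.2] 95.3 mean [ 636.9 -159.9]
1 x 0.0169 -0.0159 0.0386 1.3 | 1 x 0.0166 -0.0163 0.0385 1.3 | 1 x 0.0161 -0.0166 0.0386 1.3 | end [ 0.6355 -0.1655  0.075 ] 66.03 3
```

Call:
drive_tool:
  increments:
    - {"dx":0.017,"dy":-0.016,"dz":0.038,"wx":0,"wy":0,"wz":1.3,"claw":0.085}
    - {"dx":0.0165,"dy":-0.0163,"dz":0.038,"wx":0,"wy":0,"wz":1.3,"claw":0.085}
    - {"dx":0.0161,"dy":-0.0166,"dz":0.036,"wx":0,"wy":0,"wz":1.2,"claw":0.085}
    - {"dx":0,"dy":0,"dz":0,"wx":0,"wy":0,"wz":0,"claw":0.085}
    - {"dx":0,"dy":0,"dz":0,"wx":0,"wy":0,"wz":0,"claw":0.085}
    - {"dx":0,"dy":0,"dz":0,"wx":0,"wy":0,"wz":0,"claw":0.085}

```text
t: 25.92
eef_pos: [0.6376, -0.1674, 0.0811]
tool_rot: [0.002, 0.208, 0.978, 0.0]
contact_force: [0.1, -0.4, -0.9]
gripper_width: 0.991
grasp_force: 0.0
```

```bash
python3 - <<'E'
from h import *
s=plan([.6353,-.1657,.049],66)
E
```

```text
1 x 0.0028 0.0006 0.0321 0 | end [ 0.6353 -0.1657  0.049 ] 66.04 1
```

Call:
drive_tool:
  increments:
    - {"dx":0.0025,"dy":0.0006,"dz":0.031,"wx":0,"wy":0,"wz":0,"claw":0.085}
    - {"dx":0,"dy":0,"dz":0,"wx":0,"wy":0,"wz":0,"claw":0.075}
    - {"dx":0,"dy":0,"dz":0,"wx":0,"wy":0,"wz":0,"claw":0.06}
    - {"dx":0,"dy":0,"dz":0,"wx":0,"wy":0,"wz":0,"claw":0.052}
    - {"dx":0,"dy":0,"dz":0,"wx":0,"wy":0,"wz":0,"claw":0.045}
    - {"dx":0,"dy":0,"dz":0,"wx":0,"wy":0,"wz":0,"claw":0.04}
    - {"dx":0,"dy":0,"dz":0,"wx":0,"wy":0,"wz":0,"claw":0.04}
    - {"dx":0,"dy":0,"dz":0,"wx":0,"wy":0,"wz":0,"claw":0.04}

```text
t: 26.92
eef_pos: [0.634, -0.1672, 0.0496]
tool_rot: [0.001, 0.209, 0.978, 0.0]
contact_force: [-1.7, 1.1, 6.8]
gripper_width: 0.546
grasp_force: 25.2
```

```bash
python3 - <<'E'
from h import *
o=get_obs();s=plan(o["eef_pos"]+[0,0,.05],None)
h,R=head(o);e=np.array([.6353,-.1657])-o["eef_pos"][:2];k=e@R[:2,0];print("off along x",k)
s=plan([.4852-k*R[0,0],-.2184-k*R[1,0],.08],h,start=s)
E
```

```text
2 x 0.0 0.0 -0.025 0 | end [ 0.634  -0.1672  0.0996] 65.92 2
off along x -0.0005625416060319588
2 x 0.0289 -0.0269 0.0049 0 | 1 x 0.0288 -0.0268 0.0049 0 | 1 x 0.0289 -0.0269 0.0049 0 | end [ 0.4847 -0.2182  0.08  ] 65.92 4
```

Call:
drive_tool:
  increments:
    - {"dx":0,"dy":0,"dz":-0.015,"wx":0,"wy":0,"wz":0,"claw":0.04}
    - {"dx":0,"dy":0,"dz":-0.035,"wx":0,"wy":0,"wz":0,"claw":0.04}
    - {"dx":0.0289,"dy":-0.0269,"dz":0.005,"wx":0,"wy":0,"wz":0,"claw":0.04}
    - {"dx":0.0289,"dy":-0.0269,"dz":0.005,"wx":0,"wy":0,"wz":0,"claw":0.04}
    - {"dx":0.0289,"dy":-0.0269,"dz":0.005,"wx":0,"wy":0,"wz":0,"claw":0.04}
    - {"dx":0.0289,"dy":-0.0269,"dz":0.005,"wx":0,"wy":0,"wz":0,"claw":0.04}
    - {"dx":0,"dy":0,"dz":0.025,"wx":0,"wy":0,"wz":0,"claw":0.04}
    - {"dx":0,"dy":0,"dz":0.015,"wx":0,"wy":0,"wz":0,"claw":0.04}
    - {"dx":0,"dy":0,"dz":0,"wx":0,"wy":0,"wz":0,"claw":0.04}
    - {"dx":0,"dy":0,"dz":0,"wx":0,"wy":0,"wz":0,"claw":0.04}
    - {"dx":0,"dy":0,"dz":0,"wx":0,"wy":0,"wz":0,"claw":0.04}

```text
t: 28.3
eef_pos: [0.4844, -0.218, 0.0387]
tool_rot: [0.001, 0.208, 0.978, -0.0]
contact_force: [-1.0, -0.4, -0.3]
gripper_width: 0.548
grasp_force: 26.0
```

```bash
python3 - <<'E'
from h import *
s=plan([.4847,-.2182,.034],66)
E
```

```text
1 x -0.0004 -0.0 0.0047 -0.1 | end [ 0.4848 -0.2182  0.034 ] 66.04 1
```

Call:
drive_tool:
  increments:
    - {"dx":0,"dy":0,"dz":0.004,"wx":0,"wy":0,"wz":0,"claw":0.04}
    - {"dx":0,"dy":0,"dz":0.002,"wx":0,"wy":0,"wz":0,"claw":0.04}
    - {"dx":0,"dy":0,"dz":0.001,"wx":0,"wy":0,"wz":0,"claw":0.04}
    - {"dx":0,"dy":0,"dz":0,"wx":0,"wy":0,"wz":0,"claw":0.04}
    - {"dx":0,"dy":0,"dz":0,"wx":0,"wy":0,"wz":0,"claw":0.04}

```text
t: 28.92
eef_pos: [0.4835, -0.2179, 0.0315]
tool_rot: [-0.0, 0.209, 0.978, 0.0]
contact_force: [-1.3, 0.4, 5.6]
gripper_width: 0.549
grasp_force: 26.7
```

Call:
drive_tool:
  increments:
    - {"dx":0,"dy":0,"dz":0,"wx":0,"wy":0,"wz":0,"claw":0.055}
    - {"dx":0,"dy":0,"dz":0,"wx":0,"wy":0,"wz":0,"claw":0.07}
    - {"dx":0,"dy":0,"dz":0,"wx":0,"wy":0,"wz":0,"claw":0.085}
    - {"dx":0,"dy":0,"dz":-0.03,"wx":0,"wy":0,"wz":0,"claw":0.085}
    - {"dx":0,"dy":0,"dz":-0.045,"wx":0,"wy":0,"wz":0,"claw":0.085}
    - {"dx":-0.04,"dy":0.0,"dz":-0.04,"wx":0,"wy":0,"wz":0,"claw":0.085}
    - {"dx":-0.045,"dy":0,"dz":-0.04,"wx":0,"wy":0,"wz":0,"claw":0.085}
    - {"dx":-0.045,"dy":0.02,"dz":-0.02,"wx":0,"wy":0,"wz":0,"claw":0.085}
    - {"dx":-0.045,"dy":0.03,"dz":0,"wx":0,"wy":0,"wz":0,"claw":0.085}
    - {"dx":-0.04,"dy":0.04,"dz":0,"wx":0,"wy":0,"wz":0,"claw":0.085}
    - {"dx":0,"dy":0,"dz":0,"wx":0,"wy":0,"wz":0,"claw":0.085}
    - {"dx":0,"dy":0,"dz":0,"wx":0,"wy":0,"wz":0,"claw":0.085}

```text
t: 30.42
eef_pos: [0.716, -0.2238, 0.2052]
tool_rot: [-0.001, 0.209, 0.978, -0.0]
contact_force: [-0.9, -0.6, 0.3]
gripper_width: 0.99
grasp_force: 0.0
```

```bash
python3 - <<'E'
from h import *
p,d,c=shot("w11")
tops(d,c,.021,.0265,[.42,-.27],[.55,-.15])
tops(d,c,.019,.025,[.57,-.23],[.69,-.09])
tops(d,c,.022,.0265,[.42,-.42],[.55,-.29])
s=plan([.637,-.1644,.07],65.7)
E
```

```text
tcp [ 0.716  -0.2238  0.2052] head 65.92
few
z 0.019-0.025 med 0.0222 n 5601 rect [ 637. -164.] [68.1 68.1] 65.3 circ [ 637. -164.] 95.5 mean [ 636.  -163.8]
z 0.022-0.0265 med 0.0238 n 1915 rect [ 485.4 -364. ] [56.8 27.3] 9.3 circ [ 486.  -364.4] 59.8 mean [ 488.1 -363.8]
1 x 0.0241 0.0057 0.0339 0 | 1 x 0.0241 0.0057 0.034 0.1 | 1 x 0.024 0.0057 0.0339 0 | 1 x 0.0241 0.0057 0.0339 0 | end [ 0.637  -0.1644  0.07  ] 65.74 4
```

Call:
drive_tool:
  increments:
    - {"dx":0.0241,"dy":0.0057,"dz":0.034,"wx":0,"wy":0,"wz":0.1,"claw":0.085}
    - {"dx":0.0241,"dy":0.0057,"dz":0.034,"wx":0,"wy":0,"wz":0.1,"claw":0.085}
    - {"dx":0.0241,"dy":0.0057,"dz":0.034,"wx":0,"wy":0,"wz":0.1,"claw":0.085}
    - {"dx":0.0241,"dy":0.0057,"dz":0.034,"wx":0,"wy":0,"wz":0.1,"claw":0.085}
    - {"dx":0,"dy":0,"dz":0.015,"wx":0,"wy":0,"wz":0,"claw":0.085}
    - {"dx":0,"dy":0,"dz":0,"wx":0,"wy":0,"wz":0,"claw":0.085}
    - {"dx":0,"dy":0,"dz":0,"wx":0,"wy":0,"wz":0,"claw":0.085}
    - {"dx":0,"dy":0,"dz":0,"wx":0,"wy":0,"wz":0,"claw":0.085}

```text
t: 31.48
eef_pos: [0.6394, -0.1641, 0.0565]
tool_rot: [0.001, 0.212, 0.977, -0.0]
contact_force: [-0.4, -0.1, -0.6]
gripper_width: 0.99
grasp_force: 0.0
```

```bash
python3 - <<'E'
from h import *
s=plan([.637,-.1642,.0245],65.5)
E
```

```text
1 x 0.0021 -0.001 0.032 0 | end [ 0.637  -0.1642  0.0245] 65.48 1
```

Call:
drive_tool:
  increments:
    - {"dx":0.0018,"dy":-0.001,"dz":0.02,"wx":0,"wy":0,"wz":0,"claw":0.085}
    - {"dx":0,"dy":0,"dz":0.011,"wx":0,"wy":0,"wz":0,"claw":0.085}
    - {"dx":0,"dy":0,"dz":0,"wx":0,"wy":0,"wz":0,"claw":0.085}
    - {"dx":0,"dy":0,"dz":0,"wx":0,"wy":0,"wz":0,"claw":0.076}
    - {"dx":0,"dy":0,"dz":0,"wx":0,"wy":0,"wz":0,"claw":0.07}
    - {"dx":0,"dy":0,"dz":0,"wx":0,"wy":0,"wz":0,"claw":0.065}
    - {"dx":0,"dy":0,"dz":0,"wx":0,"wy":0,"wz":0,"claw":0.06}
    - {"dx":0,"dy":0,"dz":0,"wx":0,"wy":0,"wz":0,"claw":0.06}

```text
t: 32.48
eef_pos: [0.6365, -0.1635, 0.0247]
tool_rot: [0.001, 0.212, 0.977, 0.0]
contact_force: [-0.5, 0.4, 5.3]
gripper_width: 0.791
grasp_force: 29.4
```

```bash
python3 - <<'E'
from h import *
o=get_obs();s=plan(o["eef_pos"]+[0,0,.06],None)
h,R=head(o);e=np.array([.637,-.1641])-o["eef_pos"][:2];k=e@R[:2,0];print("off along x",k,h)
a=np.radians(98.25);g=np.array([.4771,-.083])-k*np.array([-np.sin(a),np.cos(a)])
print(g);s=plan([*g,.075],98.25,start=s)
E
```

```text
2 x 0.0 0.0 -0.03 0 | end [ 0.6365 -0.1635  0.0847] 65.51 2
off along x -0.0007150460911373328 65.51474084329233
[ 0.47639235 -0.0831026 ]
1 x 0.0448 0.0017 0.0024 -8.2 | 1 x 0.044 0.0081 0.0025 -8.2 | 1 x 0.0425 0.0142 0.0024 -8.2 | 1 x 0.0399 0.0202 0.0024 -8.1 | end [ 0.4764 -0.0831  0.075 ] 98.21 4
```

Call:
drive_tool:
  increments:
    - {"dx":0,"dy":0,"dz":-0.02,"wx":0,"wy":0,"wz":0,"claw":0.06}
    - {"dx":0,"dy":0,"dz":-0.04,"wx":0,"wy":0,"wz":0,"claw":0.06}
    - {"dx":0.0448,"dy":0.0017,"dz":0.0024,"wx":0,"wy":0,"wz":-8.2,"claw":0.06}
    - {"dx":0.044,"dy":0.008,"dz":0.0024,"wx":0,"wy":0,"wz":-8.2,"claw":0.06}
    - {"dx":0.0425,"dy":0.0142,"dz":0.0024,"wx":0,"wy":0,"wz":-8.2,"claw":0.06}
    - {"dx":0.04,"dy":0.02,"dz":0.0024,"wx":0,"wy":0,"wz":-8.1,"claw":0.06}
    - {"dx":0,"dy":0,"dz":0.02,"wx":0,"wy":0,"wz":0,"claw":0.06}
    - {"dx":0,"dy":0,"dz":0.018,"wx":0,"wy":0,"wz":0,"claw":0.06}
    - {"dx":0,"dy":0,"dz":0,"wx":0,"wy":0,"wz":0,"claw":0.06}
    - {"dx":0,"dy":0,"dz":0,"wx":0,"wy":0,"wz":0,"claw":0.06}
    - {"dx":0,"dy":0,"dz":0,"wx":0,"wy":0,"wz":0,"claw":0.06}

```text
t: 33.85
eef_pos: [0.4765, -0.0834, 0.0373]
tool_rot: [0.001, -0.072, 0.997, -0.0]
contact_force: [-0.1, -0.1, -1.7]
gripper_width: 0.789
grasp_force: 28.7
```

```bash
python3 - <<'E'
from h import *
s=plan([.4764,-.0831,.032],98.25)
E
```

```text
1 x 0.0 0.0003 0.0053 0 | end [ 0.4764 -0.0831  0.032 ] 98.21 1
```

Call:
drive_tool:
  increments:
    - {"dx":0,"dy":0,"dz":0.005,"wx":0,"wy":0,"wz":0,"claw":0.06}
    - {"dx":0,"dy":0,"dz":0.0015,"wx":0,"wy":0,"wz":0,"claw":0.06}
    - {"dx":0,"dy":0,"dz":0.001,"wx":0,"wy":0,"wz":0,"claw":0.06}
    - {"dx":0,"dy":0,"dz":0.0006,"wx":0,"wy":0,"wz":0,"claw":0.06}
    - {"dx":0,"dy":0,"dz":0,"wx":0,"wy":0,"wz":0,"claw":0.06}
    - {"dx":0,"dy":0,"dz":0,"wx":0,"wy":0,"wz":0,"claw":0.06}

```text
t: 34.6
eef_pos: [0.4757, -0.0833, 0.0286]
tool_rot: [-0.0, -0.072, 0.997, 0.0]
contact_force: [-1.9, 0.6, 5.0]
gripper_width: 0.784
grasp_force: 29.4
```

Contact, on target. Release and look back over all five.

Call:
drive_tool:
  increments:
    - {"dx":0,"dy":0,"dz":0,"wx":0,"wy":0,"wz":0,"claw":0.072}
    - {"dx":0,"dy":0,"dz":0,"wx":0,"wy":0,"wz":0,"claw":0.08}
    - {"dx":0,"dy":0,"dz":0,"wx":0,"wy":0,"wz":0,"claw":0.085}
    - {"dx":0,"dy":0,"dz":0,"wx":0,"wy":0,"wz":0,"claw":0.085}
    - {"dx":0,"dy":0,"dz":-0.03,"wx":0,"wy":0,"wz":0,"claw":0.085}
    - {"dx":0,"dy":0,"dz":-0.045,"wx":0,"wy":0,"wz":0,"claw":0.085}
    - {"dx":-0.03,"dy":-0.04,"dz":-0.045,"wx":0,"wy":0,"wz":0,"claw":0.085}
    - {"dx":-0.03,"dy":-0.04,"dz":-0.045,"wx":0,"wy":0,"wz":0,"claw":0.085}
    - {"dx":-0.03,"dy":-0.04,"dz":-0.045,"wx":0,"wy":0,"wz":0,"claw":0.085}
    - {"dx":0,"dy":0,"dz":0,"wx":0,"wy":0,"wz":0,"claw":0.085}
    - {"dx":0,"dy":0,"dz":0,"wx":0,"wy":0,"wz":0,"claw":0.085}

```text
t: 35.98
eef_pos: [0.5736, -0.1811, 0.2279]
tool_rot: [-0.001, -0.072, 0.997, 0.0]
contact_force: [-1.0, 0.9, -0.6]
gripper_width: 0.998
grasp_force: 0.0
```

```bash
python3 - <<'E'
from h import *
p,d,c=shot("w12")
for L in (([.42,-.27],[.55,-.16]),([.4,-.145],[.56,-.02]),([.42,-.42],[.55,-.29])): tops(d,c,.021,.029,*L)
E
```

```text
tcp [ 0.5736 -0.1811  0.2279] head 98.22
z 0.021-0.029 med 0.0241 n 1880 rect [ 483.9 -218.2] [46.7 47.4] 8.2 circ [ 483.9 -218. ] 48.0 mean [ 483.7 -218. ]
z 0.021-0.029 med 0.0262 n 4753 rect [476.5 -83. ] [66.9 69.2] 8.3 circ [476.5 -83.1] 95.3 mean [475.7 -83.8]
z 0.021-0.029 med 0.0238 n 1703 rect [ 484.7 -364.2] [56.2 27.2] 9.4 circ [ 484.8 -364.3] 61.0 mean [ 484.1 -363.8]
```

View pics/w12.png

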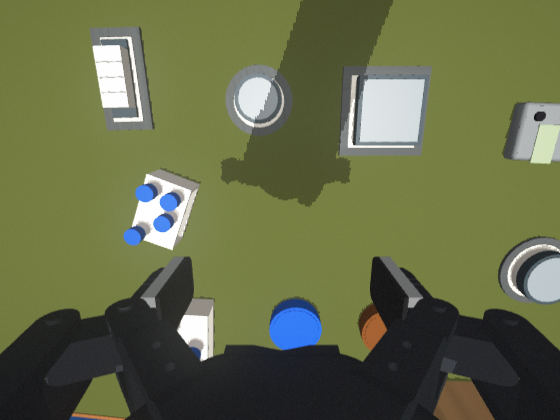

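```bash
python3 -c "
from station import *
print(hand_in())"
```

```text
the job is handed in; nothing more can be done
None
```

All five dishes are flat on their matching plates, let go of and within about 1.5 mm of their window centres by the wrist camera; the square dish and slide are in line to within half a degree, and I handed the job in at about 36 s.

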